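Scrape broken glass off a flat shovel at the slot of the glass-waste box

TASK

Get the three pieces of broken glass off the flat hand shovel and into the glass-waste box without the gripper touching the glass. First move the bottle in front of the box's slot well out of the way and leave it upright on the bench; then carry the loaded shovel level into the slot until all the glass is behind the slot's upper lip, press the blade up against that lip firmly but not hard, and draw it straight back out, keeping it pressed to the lip right up to the blade's front edge, so that the lip scrapes everything off inside the box. Lay the empty shovel flat on the bench, let go of it, and leave everything else as it is.

Things in the scene. Friction and masses are not known exactly. Their poses are not given: they have to be found in the camera images.
- waste_box: white box, grey lid, 150 deep (its x, from 0 to 150 mm) x 170 wide (y) x 165 mm high, rod handle on top up to 184 mm, steel feet 21 mm out at both sides, screwed to the bench. Walls 4 mm, hollow, inner floor at height 7 mm. Origin: on the bench, under the middle of the front face, which about faces the robot; +x points into the box. The only opening is the slot in the front
- slot_mid (a point): in the slot's mouth: box x = 0, y = 0, height 103 mm; axes as the box. The level slot is 142 mm wide (y from -71 to 71), its lower edge at height 85 mm. Its upper lip is the lower edge of a steel shutter plate, 6 mm thick (box x 0 to 6), clamped by two thumbscrews at some height from 109 to 125 mm: which one is not reported, so feel for it with the blade. It holds firm
- shovel: flat hand shovel, 277 mm long, about 0.2 kg, lying on its blade. Blade: flat aluminium plate with no side walls, 130 long (x from -65 to 65 mm) x 105 wide x 3 mm; free front edge at x = 65. Origin: middle of the blade's underside; +x to the front edge, z up. Top plain only in front of x = -30 mm: behind it a 5 mm high foot plate, and the neck that rises to the handle
- shovel_grip (a point): middle of the handle's front part: shovel x = -120 mm, y = 0, 42 mm above the blade's underside. Black flat-sided handle, level with the blade, x from -94 to -212 mm, 24 wide x 24 mm high (30 to 54 mm up). The shovel balances on the rear of the blade, so in the fingers it hangs nose-heavy and may sag: feel for the blade's true height
- shovel_edge (a point): middle of the blade's front edge, top side: shovel x = 65 mm, y = 0, height 3 mm. Pressed on the lip, the shovel slowly turns nose-down in the fingers and the pressure fades unless the hand follows up by some millimetres during the draw; a push of more than about 10 N turns it much more. A power unit with a knob stands close ahead of the lying blade
- glass_a: piece of a broken 6 mm clear glass plate, four-cornered, about 72 x 30 x 6 mm, about 34 g, lying loose on the front part of the blade, on the left, its length along the shovel. Origin: middle of its underside; x along its length. The glass never lies farther back than shovel x = -20 mm at the start
- glass_b: as glass_a, five-cornered, about 68 x 28 x 6 mm, about 31 g, in the middle of the blade
- glass_c: as glass_a, four-cornered, about 65 x 27 x 6 mm, about 28 g, on the right of the blade
- bottle: closed white plastic bottle with a blue screw cap, 40 mm diameter up to height 70, cap 25 mm, 88 mm high in all, about 0.12 kg, standing 75 to 105 mm in front of the slot (bottle's axis to box front). Origin: middle of its underside
- tape_roll: bystander: green roll of tape lying flat, 78 mm diameter, 19 mm high; left of the work. Origin: middle of its underside
- lab_timer: bystander: flat white timer 62 x 66 x 18 mm near the bench's front edge. Origin: middle of its underside
- marker: bystander: marker pen 131 mm long, 14 mm thick, lying at the front right. Origin: middle of its underside; x along the pen
Things that resemble listed ones, but are neither listed nor needed, are in the scene too. What is shaped like the glass_c but orange is not meant.

How it is judged:
On the way, in this order (a step that is already met when the one before it is completed fails the run):
1. the bottle stands upright on the bench, let go, its axis at least 130 mm from the middle of the slot, and the glass is still outside the box (angle between bottle's own z axis and vertical below 0.1 rad and height (world z) of bottle between -0.006 and 0.006 m and horizontal distance between bottle and slot_mid above 0.13 m and contact force between the fingers and bottle below 0.1 N and x of glass_b in the frame of waste_box below 0 m), for 0.2 s.
2. all three pieces are carried on the blade to behind the lip, and the blade, lifted off the slot's lower edge, is pressed up against the lip with at least 2 N (x of glass_a in the frame of waste_box between 0.035 and 0.148 m and y of glass_a in the frame of waste_box between -0.085 and 0.085 m and z of each of glass_a, glass_b, glass_c in the frame of waste_box above 0.075 m and x of glass_b in the frame of waste_box between 0.035 and 0.148 m and y of glass_b in the frame of waste_box between -0.085 and 0.085 m and x of glass_c in the frame of waste_box between 0.035 and 0.148 m and y of glass_c in the frame of waste_box between -0.085 and 0.085 m and contact force between shovel and waste_box above 2 N and z of shovel_edge in the frame of waste_box above 0.096 m), for 0.2 s.
3. the blade has been drawn back until its front edge is within 30 mm of the front face, still inside and still pressed up against the lip with at least 1 N (x of shovel_edge in the frame of waste_box between 0 and 0.03 m and z of shovel_edge in the frame of waste_box above 0.1 m and contact force between shovel and waste_box above 1 N), for 0.1 s.
At the end, for the whole second after the job is handed in: All three glass pieces lie at rest inside the box, below the slot (origins under 75 mm). The bottle stands upright (0.1 rad) on the bench, 130 mm or more from the slot's middle. The shovel lies flat (0.06 rad) on the bench on its blade, at rest and released (x of glass_a in the frame of waste_box between 0.005 and 0.148 m and y of glass_a in the frame of waste_box between -0.085 and 0.085 m and z of each of glass_a, glass_b, glass_c in the frame of waste_box below 0.075 m and linear speed of each of glass_a, glass_b, glass_c, shovel below 0.02 m/s and x of glass_b in the frame of waste_box between 0.005 and 0.148 m and y of glass_b in the frame of waste_box between -0.085 and 0.085 m and x of glass_c in the frame of waste_box between 0.005 and 0.148 m and y of glass_c in the frame of waste_box between -0.085 and 0.085 m and angle between bottle's own z axis and vertical below 0.1 rad and height (world z) of bottle between -0.006 and 0.006 m and horizontal distance between bottle and slot_mid above 0.13 m and angle between shovel's own z axis and vertical below 0.06 rad and height (world z) of shovel between -0.006 and 0.006 m and contact force between the fingers and anything else below 0.1 N); the robot touches nothing.
It fails at once if the gripper touches the glass (contact force between the fingers and glass_a above 0.3 N or contact force between the fingers and glass_b above 0.3 N or contact force between the fingers and glass_c above 0.3 N).
It fails at once if the shovel is rammed or pressed against the box or its lip with more than 40 N (contact force between shovel and waste_box above 40 N).
It fails at once if the bottle is knocked over (angle between bottle's own z axis and vertical above 0.6 rad).
It fails at once if a bystander is shifted by more than 30 mm (distance of any of tape_roll, lab_timer, marker from where it was at the start of the episode above 0.03 m).
It also fails if it takes over 72 s, if anything falls off the work surface, if the arm or the gripper's body presses on something with over 40 N, if the wrist force passes 120 N, or if a joint passes its speed limit or range.

ROBOT

A 6-joint arm with a two-finger parallel gripper is mounted at the origin on a cart in front of the work surface, level with it; the furniture and walls round the work are solid. World frame = base frame: x ahead of the robot, y to its left, z up, the work surface at z = 0. Lengths are in m, angles in rad, forces in N, time in s.
With the tool pointing down it reaches from about 0.225 to 0.875 m from the base axis. Payload 3.4 kg.
Tool frame: the origin (TCP) lies at the very end of the fingers, on their centre line; the grasp point (between the pads) lies behind it (manip.grasp_offset is the z of the grasp point in the tool frame, in m); z points along the fingers, y is the line along which they close (so a half turn about z gives the same grasp; the last joint's range is limited). The gripper opens to 85 mm and grips with 20 to 120 N. Pads are 22 mm wide; open, the fingers measure 114 mm over their backs; the gripper's body (76 mm by 85 mm) begins 54 mm behind the grasp point. The pads swing forward as they close: fully open they stand 13 mm farther back than shut.
Start: joints at [1.073, 0.276, 1.505, -0, 1.361, -0.121], TCP at [0.212, 0.535, 0.231] pointing down, gripper open.
Joint ranges: [-2.89, 2.89], [-0.75, 2.08], [0.22, 2.7], [-1.18, 4.32], [0.11, 2.71], [-2.7, 2.7]. Speed limits (rad/s): [2.57, 2.57, 3.14, 3.14, 3.14, 3.14].

INTERFACE

Orientations are given as a unit quaternion [w, x, y, z].
In Python, from rig import manip gives the robot as it stands.
- The arm moves only by the shell command python3 -m pendant 'ROWS' [FORCE]. ROWS is JSON, a list of rows, each an object of numbers: "dx", "dy", "dz": the shift along the tool's x, y, z in m; "rx", "ry", "rz": the turn, a rotation vector about the tool's x, y, z in degrees; "hand": the finger opening in m, from 0 to 0.0854. In form: [{"dx": .., "dy": .., "dz": .., "rx": .., "ry": .., "rz": .., "hand": ..}, ...]. A call has 1 to 12 rows; each row shifts and turns the commanded pose from where the row before left it, along the tool's axes as they then stand; what a row does not reach is not made up. A row lasts 1/12 s, in which the tool goes at most 41.7 mm and 7.16 degrees, less where a joint would pass 70% of its speed; a pose out of reach is approached as far as the arm can. A call is refused whole if a number of a shift passes 0.0417 or a number of a turn 7.16, either way. A call with a gripper value outside its range is refused whole. The fingers move at their own pace and stop on an object; FORCE is the grip in N (left out, the last holds). Time passes only in rows, so rows that do not move let the fingers close. It gives the time, the measured TCP pose, the force, the opening and the grip force at its end, in the units of the state.
- manip.get_state(): the state, without advancing time (a new reading comes with each control period).
- manip.get_image(name): name is "scene" or "top" or "wrist"; returns a dict with "frame" (384x512x3 uint8, red, green, blue), "fx", "fy", "cx", "cy" (pixels), "position" and "attitude" of the camera in the world; the wrist camera has in their place "mount" (4x4, takes a point from camera to tool coordinates, whose origin is the TCP and whose axes are the flange's). Camera axes: x right, y up, looking along -z (the intrinsics and any distortion apply to the point x, -y, -z); pixel columns grow to the right and rows downward; lengths in m; the calibration is good to about 2 mm. The wrist camera is an equidistant fisheye: a pixel r from the principal point sees the ray r / f radians off the axis. A picture is of the moment at which its call begins: read the wrist's pose just before it. There is no depth.
- manip.sign_off(): hands the job in; it is judged then, once.
The state is a dict: "clock": time; "qpos": joint angles; "qd": joint speeds; "effort": joint torques, N m; "position": TCP position; "ee_rot": TCP orientation; "contact_force": force on the tool from outside, world axes, zero at the start; "moment": the same for the moment, N m; "width": finger opening in m; "gripper_force": force on a finger pad.
Only numpy, scipy, OpenCV 4.12 (cv2) and the standard library are available. Lean on these libraries where they do the work, as an engineer would, in place of code of your own. Each camera call takes 0.05 s, during which the arm holds its last target. There are 200 camera calls.

## Working session

There is one attempt and no reset: what is moved stays moved. The work goes in short steps, Python scripts to look and compute and a shell command to move; the robot and the scene stay as the last step left them, time stands still between calls to the robot, and variables do not carry over. Pictures are saved under pics/ and viewed, at most 10 in all, crops included, and the job is handed in when it is done.

```bash
ls; mkdir -p pics
cat > h.py <<'E'
import numpy as np, cv2
from rig import manip
from scipy.spatial.transform import Rotation as R
def rot(q): return R.from_quat([q[1],q[2],q[3],q[0]]).as_matrix()
def att(a):
    a=np.array(a,float)
    return a if a.shape==(3,3) else rot(a)
def ray(im,u,v):
    d=np.array([(u-im['cx'])/im['fx'],-(v-im['cy'])/im['fy'],-1.])
    return np.array(im['position']),att(im['attitude'])@d
def on(im,u,v,z):
    p,d=ray(im,u,v); return p+d*(z-p[2])/d[2]
def proj(im,P):
    c=att(im['attitude']).T@(np.array(P)-np.array(im['position']))
    return im['cx']+im['fx']*c[0]/-c[2], im['cy']-im['fy']*c[1]/-c[2]
E
python3 - <<'E'
from h import *
import pickle
ims={}
for n in('top','scene'):
    im=manip.get_image(n); ims[n]=im
    cv2.imwrite(f'pics/{n}0.png',cv2.resize(im['frame'][:,:,::-1],(768,576),interpolation=cv2.INTER_CUBIC))
    print(n,{k:v for k,v in im.items() if k!='frame'})
pickle.dump(ims,open('ims.pkl','wb'))
print(manip.get_state(),manip.grasp_offset)
E
```

```text
pics
top {'fx': 474.4717263127611, 'fy': 474.4717263127611, 'cx': 246.53205350862962, 'cy': 197.37803698643, 'position': array([0.25717241, 0.18159593, 1.33842863]), 'attitude': array([ 0.7205319 ,  0.07388587, -0.07157635, -0.68574885])}
scene {'fx': 441.79437150587137, 'fy': 441.79437150587137, 'cx': 256.2529669187204, 'cy': 188.5534366418227, 'position': array([-0.13203572, -0.54029063,  1.06175547]), 'attitude': array([ 0.8584481 ,  0.35811269, -0.13263374, -0.34238933])}
{'clock': 0.1, 'qpos': array([ 1.07303402e+00,  2.76547179e-01,  1.50602330e+00,  3.78618912e-05,
        1.36070231e+00, -1.20975372e-01]), 'qd': array([ 4.67205922e-04,  5.14798781e-04, -5.63280336e-03,  8.56697095e-05,
       -8.02437747e-05, -1.75579417e-03]), 'effort': array([ 3.12270487e-03, -4.17696297e+01, -2.46408069e+01, -2.34949030e-04,
        5.77712985e-03, -2.99689233e-07]), 'position': array([0.21131245, 0.53425113, 0.23051074]), 'ee_rot': array([-2.73396197e-04,  1.87284858e-01,  9.82305286e-01, -7.94546391e-04]), 'contact_force': array([-0.25291171,  0.20941679,  0.56845498]), 'moment': array([0.03327083, 0.0067503 , 0.02392596]), 'gripper_force': 0.0, 'width': 0.08542221560994381} -0.0187
```

View pics/top0.png

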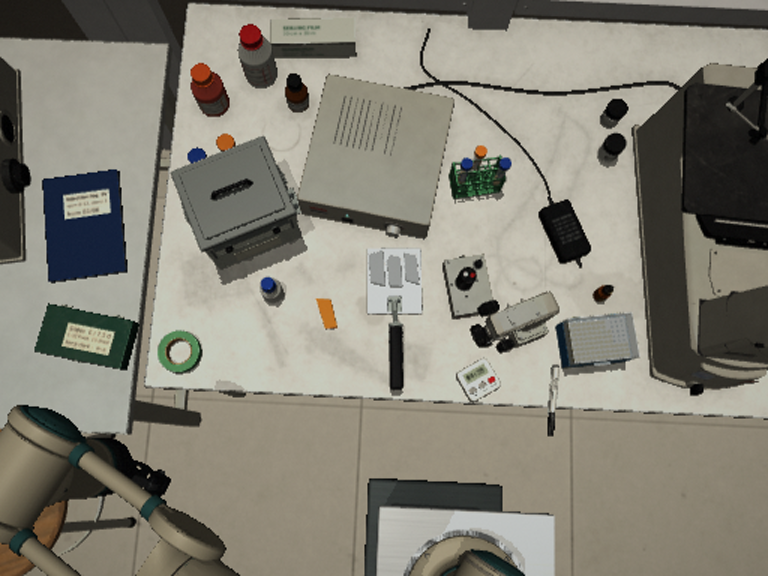

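View pics/scene0.png

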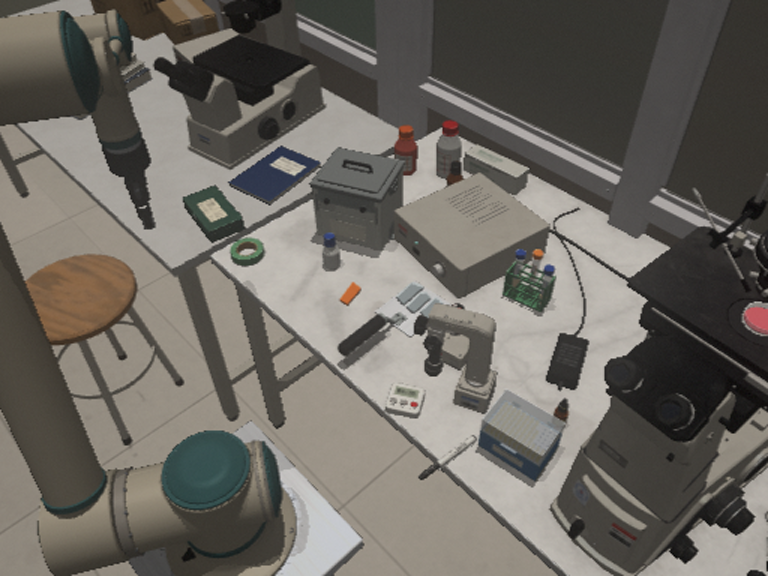

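The top view (768 px scale) shows the box lid at about (237,195), the bottle at (271,291), the shovel blade at (395,280) with its handle end at (397,388), the orange decoy at (327,314), the power unit's knob at (393,230) and the tape at (180,352). Next I'll enlarge the work region.

Run:
```python
from h import *
import pickle
ims=pickle.load(open('ims.pkl','rb'))
f=ims['top']['frame'][85:270,105:325,::-1]
cv2.imwrite('pics/topcrop.png',cv2.resize(f,None,fx=3.2,fy=3.2,interpolation=cv2.INTER_CUBIC))
im=ims['top']
for n,u,v,z in [('lidFL',207/1.5,261/1.5,.165),('lidFR',298/1.5,213/1.5,.165),('lidBL',173/1.5,178/1.5,.165),('lidBR',261/1.5,138/1.5,.165),('bottlecap',267/1.5,285/1.5,.088),('bladeFL',367/1.5,249/1.5,.003),('bladeFR',422/1.5,249/1.5,.003),('bladeBL',367/1.5,314/1.5,.003),('bladeBR',423/1.5,314/1.5,.003),('hend',397/1.5,388/1.5,.054),('hfront',397/1.5,325/1.5,.054),('tape',120,352/1.5,.019),('knob',393/1.5,230/1.5,.03)]:
    print(n,on(im,u,v,z).round(4))
```

```text
lidFL [0.5494 0.4712 0.165 ]
lidFR [0.6425 0.3226 0.165 ]
lidBL [0.6954 0.5447 0.165 ]
lidBR [0.7776 0.3975 0.165 ]
bottlecap [0.5295 0.3781 0.088 ]
bladeFL [0.6292 0.203  0.003 ]
bladeFR [0.6345 0.0962 0.003 ]
bladeBL [0.501  0.1965 0.003 ]
bladeBR [0.5063 0.0899 0.003 ]
hend [0.3595 0.1354 0.054 ]
hfront [0.474  0.1402 0.054 ]
tape [0.409  0.5406 0.019 ]
knob [0.6618 0.1547 0.03  ]
```

View pics/topcrop.png

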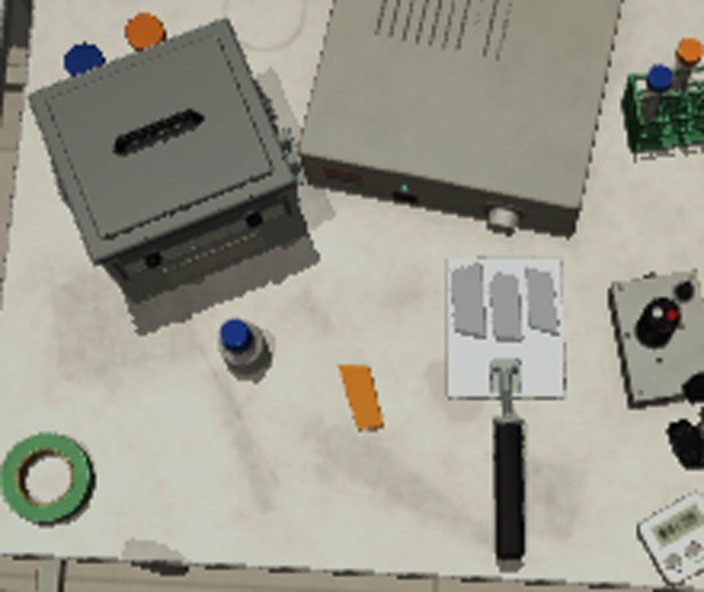

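The crop shows the three grey-clear glass pieces at crop (468,300), (507,307) and (542,300), left, middle and right on the blade. The orange look-alike at (360,398) lies on the bench and is excluded. The blue-capped bottle at (236,332), standing in front of the box, is the one meant; the other blue and orange caps are behind the box. Now to measure precisely.

Run:
```python
from h import *
import pickle
ims=pickle.load(open('ims.pkl','rb'))
t,s=ims['top'],ims['scene']
c=lambda x,y:(105+x/3.2-.5+.5/3.2,85+y/3.2-.5+.5/3.2)
for n,x,y,z in [('FL',100,262,.165),('FR',299,183,.165),('BL',30,97,.165),('BR',228,20,.165),('botFL',137,303,0),('botFR',312,240,0)]:
    print(n,on(t,*c(x,y),z).round(4))
def blob(im,m,box):
    x0,y0,x1,y1=box; k=np.zeros(m.shape,bool);k[y0:y1,x0:x1]=1
    n,l,st,ce=cv2.connectedComponentsWithStats((m&k).astype(np.uint8)); i=1+np.argmax(st[1:,4]); return ce[i],st[i],l==i
hsv=lambda im:cv2.cvtColor(im['frame'],cv2.COLOR_RGB2HSV)
H=hsv(t);blue=(H[...,0]>100)&(H[...,0]<130)&(H[...,1]>120)
ct,st,_=blob(t,blue,(160,175,200,210));print('cap top',ct,st)
H2=hsv(s);blue=(H2[...,0]>100)&(H2[...,0]<130)&(H2[...,1]>110)
cs,ss,_=blob(s,blue,(200,145,240,175));print('cap scene',cs,ss)
p1,d1=ray(t,*ct);p2,d2=ray(s,*cs)
A=np.c_[d1,-d2];x=np.linalg.lstsq(A,p2-p1,rcond=None)[0];print('cap 3d',(p1+d1*x[0]).round(4),(p2+d2*x[1]).round(4))
g=t['frame'].max(2)
ch,sh,m=blob(t,g<60,(250,210,275,265));r=cv2.minAreaRect(np.argwhere(m)[:,::-1].astype(np.float32));print('handle',ch,sh,r)
b=cv2.boxPoints(r)
for q in b: print(' h',on(t,*q,.054).round(4))
# blade
w=(t['frame'].min(2)>195)&(H[...,1]<12)
cb,sb,m=blob(t,w,(235,155,290,215));r=cv2.minAreaRect(np.argwhere(m)[:,::-1].astype(np.float32));print('blade',cb,sb,r)
for q in cv2.boxPoints(r): print(' b',on(t,*q,.003).round(4))
for n,x,y in [('FL',447,258),('FR',563,257),('BR',565,397),('BL',447,398)]: print(n,on(t,*c(x,y),.003).round(4))
```

```text
FL [0.5688 0.4784 0.165 ]
FR [0.6428 0.3241 0.165 ]
BL [0.7054 0.5492 0.165 ]
BR [0.7809 0.3927 0.165 ]
botFL [0.5759 0.4829 0.    ]
botFR [0.6431 0.3284 0.    ]
cap top [178.41025641 189.41025641] [174 185  10  10  78]
cap scene [219.         156.88888889] [216 155   7   4  18]
cap 3d [0.5313 0.3771 0.0875] [0.5311 0.3773 0.0875]
handle [263.77260274 238.28493151] [259 217  10  43 365] ((263.5, 238.0), (42.0, 9.0), 90.0)
 h [0.4723 0.1556 0.054 ]
 h [0.4735 0.131  0.054 ]
 h [0.359  0.1264 0.054 ]
 h [0.3579 0.1506 0.054 ]
blade [263.30536451 191.43603851] [245 166  36  42 727] ((262.5, 186.5), (41.0, 35.0), 90.0)
 b [0.6293 0.202  0.003 ]
 b [0.6344 0.1001 0.003 ]
 b [0.5128 0.0958 0.003 ]
 b [0.5078 0.1959 0.003 ]
FL [0.6314 0.204  0.003 ]
FR [0.6376 0.0984 0.003 ]
BR [0.508  0.0922 0.003 ]
BL [0.5018 0.1975 0.003 ]
```

```bash
cat > go.py <<'E'
from h import *
import sys
def delta(x,y,z,yang):
    s=manip.get_state(); M=rot(s['ee_rot'])
    d=M.T@(np.array([x,y,z])-s['position'])
    cur=np.degrees(np.arctan2(M[1,1],M[0,1]))
    print('shift mm',(d*1000).round(1),'rz',-round((yang-cur+90)%180-90,2),'cur yang',round(cur,2),'tool z',M[:,2].round(4),'pos',s['position'].round(4),'F',s['contact_force'].round(2),'t',s['clock'],'w',s['width'],'q',s['qpos'].round(2))
if __name__=='__main__': delta(*map(float,sys.argv[1:]))
E
python3 -m pendant '[{"dx":-0.02,"dy":-0.002},{"dx":-0.034,"dy":-0.003},{"dx":-0.034,"dy":-0.003},{"dx":-0.034,"dy":-0.003},{"dx":-0.034,"dy":-0.003},{"dx":-0.034,"dy":-0.003},{"dx":-0.034,"dy":-0.003},{"dx":-0.034,"dy":-0.003},{"dx":-0.034,"dy":-0.003},{"dx":-0.034,"dy":-0.002},{"dx":-0.02},{"dx":-0.01}]'
python3 -m pendant '[{"rz":-6.07},{"rz":-6.07},{"rz":-6.07},{"rz":-6.07},{}]'
python3 go.py 0.5312 0.3772 0.028 92.7
```

```text
shift mm [-355.3  -28.   202.5] rz -24.29 cur yang 68.41 tool z [-8.0e-04 -1.5e-03 -1.0e+00] pos [0.2113 0.5343 0.2305] F [-0.25  0.21  0.57] t 0.1 w 0.08542221560994381 q [ 1.07  0.28  1.51  0.    1.36 -0.12]invalid input
invalid input
```

```bash
python3 -m pendant '[{"dx":0,"dy":0,"dz":0,"rx":0,"ry":0,"rz":-6.07,"hand":0.085}]'; python3 -m pendant '[{"rz":-6.0}]';python3 -m pendant '[{"rz":-6.0,"hand":0.085}]' 40; python3 go.py 0.5312 0.3772 0.028 92.7
```

```text
clock: 0.18
position: [0.2114, 0.5343, 0.2307]
ee_rot: [-0.0, 0.134, 0.991, -0.001]
contact_force: [1.0, -0.6, 0.4]
width: 0.0852
gripper_force: 0.0
shift mm [-350.1  -66.2  202.7] rz -18.12 cur yang 74.58 tool z [-6.0e-04 -1.1e-03 -1.0e+00] pos [0.2114 0.5343 0.2307] F [ 0.96 -0.64  0.36] t 0.1833 w 0.08518686445985078 q [ 1.07  0.28  1.51 -0.    1.36 -0.23]invalid input
invalid input
```

```bash
python3 -m pendant '[{"dx":-0.020,"dy":-0.004,"dz":0,"rx":0,"ry":0,"rz":0,"hand":0.085},{"dx":-0.033,"dy":-0.0062,"dz":0,"rx":0,"ry":0,"rz":0,"hand":0.085},{"dx":-0.033,"dy":-0.0062,"dz":0,"rx":0,"ry":0,"rz":0,"hand":0.085},{"dx":-0.033,"dy":-0.0062,"dz":0,"rx":0,"ry":0,"rz":0,"hand":0.085},{"dx":-0.033,"dy":-0.0062,"dz":0,"rx":0,"ry":0,"rz":0,"hand":0.085},{"dx":-0.033,"dy":-0.0062,"dz":0,"rx":0,"ry":0,"rz":0,"hand":0.085},{"dx":-0.033,"dy":-0.0062,"dz":0,"rx":0,"ry":0,"rz":0,"hand":0.085},{"dx":-0.033,"dy":-0.0062,"dz":0,"rx":0,"ry":0,"rz":0,"hand":0.085},{"dx":-0.033,"dy":-0.0062,"dz":0,"rx":0,"ry":0,"rz":0,"hand":0.085},{"dx":-0.033,"dy":-0.0062,"dz":0,"rx":0,"ry":0,"rz":0,"hand":0.085},{"dx":-0.022,"dy":-0.004,"dz":0,"rx":0,"ry":0,"rz":0,"hand":0.085},{"dx":-0.011,"dy":-0.002,"dz":0,"rx":0,"ry":0,"rz":0,"hand":0.085}]' 40
python3 -m pendant '[{"dx":0,"dy":0,"dz":0.02,"rx":0,"ry":0,"rz":-6,"hand":0.085},{"dx":0,"dy":0,"dz":0.02,"rx":0,"ry":0,"rz":-6,"hand":0.085},{"dx":0,"dy":0,"dz":0.02,"rx":0,"ry":0,"rz":-6,"hand":0.085},{"dx":0,"dy":0,"dz":0,"rx":0,"ry":0,"rz":0,"hand":0.085},{"dx":0,"dy":0,"dz":0,"rx":0,"ry":0,"rz":0,"hand":0.085}]'
python3 go.py 0.5312 0.3772 0.028 92.7
```

```text
clock: 1.18
position: [0.534, 0.3757, 0.2303]
ee_rot: [0.0, 0.136, 0.991, -0.001]
contact_force: [0.5, 0.5, -0.6]
width: 0.0853
gripper_force: 0.0
clock: 1.6
position: [0.5298, 0.3776, 0.1702]
ee_rot: [-0.002, -0.021, 1.0, -0.001]
contact_force: [-0.2, 0.7, 1.0]
width: 0.085
gripper_force: 0.0
shift mm [ -1.8  -0.3 142.2] rz -0.34 cur yang 92.36 tool z [-0.0033 -0.0013 -1.    ] pos [0.5298 0.3776 0.1702] F [-0.19  0.67  0.98] t 1.6 w 0.08499470722723557 q [ 0.51  0.43  1.43  0.    1.29 -1.1 ]
```

```bash
python3 -m pendant '[{"dx":-0.0015,"dy":0,"dz":0.02,"rx":0,"ry":0,"rz":0,"hand":0.085},{"dx":0,"dy":0,"dz":0.025,"rx":0,"ry":0,"rz":0,"hand":0.085},{"dx":0,"dy":0,"dz":0.025,"rx":0,"ry":0,"rz":0,"hand":0.085},{"dx":0,"dy":0,"dz":0.025,"rx":0,"ry":0,"rz":0,"hand":0.085},{"dx":0,"dy":0,"dz":0.025,"rx":0,"ry":0,"rz":0,"hand":0.085},{"dx":0,"dy":0,"dz":0.015,"rx":0,"ry":0,"rz":0,"hand":0.085},{"dx":0,"dy":0,"dz":0.006,"rx":0,"ry":0,"rz":0,"hand":0.085},{"dx":0,"dy":0,"dz":0,"rx":0,"ry":0,"rz":0,"hand":0.085}]' 25
python3 -m pendant '[{"dx":0,"dy":0,"dz":0,"rx":0,"ry":0,"rz":0,"hand":0.03},{"dx":0,"dy":0,"dz":0,"rx":0,"ry":0,"rz":0,"hand":0.03},{"dx":0,"dy":0,"dz":0,"rx":0,"ry":0,"rz":0,"hand":0.03},{"dx":0,"dy":0,"dz":0,"rx":0,"ry":0,"rz":0,"hand":0.03},{"dx":0,"dy":0,"dz":0,"rx":0,"ry":0,"rz":0,"hand":0.03},{"dx":0,"dy":0,"dz":0,"rx":0,"ry":0,"rz":0,"hand":0.03},{"dx":0,"dy":0,"dz":0,"rx":0,"ry":0,"rz":0,"hand":0.03},{"dx":0,"dy":0,"dz":0,"rx":0,"ry":0,"rz":0,"hand":0.03}]' 25
python3 go.py 0.45 0.46 0.05 92.7
```

```text
clock: 2.27
position: [0.5324, 0.378, 0.0301]
ee_rot: [-0.0, -0.021, 1.0, -0.0]
contact_force: [0.4, -0.6, 0.3]
width: 0.0851
gripper_force: 0.0
clock: 2.93
position: [0.5336, 0.3784, 0.032]
ee_rot: [0.001, -0.022, 1.0, 0.001]
contact_force: [-1.8, 0.1, 6.3]
width: 0.0393
gripper_force: 25.4
shift mm [ 80.   85.2 -18.1] rz -0.23 cur yang 92.47 tool z [ 0.0025  0.0017 -1.    ] pos [0.5336 0.3784 0.032 ] F [-1.81  0.15  6.31] t 2.9333 w 0.039339144749142296 q [ 0.51  0.55  1.59  0.    1.   -1.1 ]
```

```bash
python3 -m pendant '[{"dx":0,"dy":0,"dz":-0.01,"rx":0,"ry":0,"rz":0,"hand":0.03},{"dx":0,"dy":0,"dz":-0.01,"rx":0,"ry":0,"rz":0,"hand":0.03},{"dx":0.01,"dy":0.011,"dz":0,"rx":0,"ry":0,"rz":0,"hand":0.03},{"dx":0.015,"dy":0.016,"dz":0,"rx":0,"ry":0,"rz":0,"hand":0.03},{"dx":0.015,"dy":0.016,"dz":0,"rx":0,"ry":0,"rz":0,"hand":0.03},{"dx":0.015,"dy":0.016,"dz":0,"rx":0,"ry":0,"rz":0,"hand":0.03},{"dx":0.015,"dy":0.016,"dz":0,"rx":0,"ry":0,"rz":0,"hand":0.03},{"dx":0.010,"dy":0.010,"dz":0,"rx":0,"ry":0,"rz":0,"hand":0.03},{"dx":0,"dy":0,"dz":0,"rx":0,"ry":0,"rz":0,"hand":0.03},{"dx":0,"dy":0,"dz":0,"rx":0,"ry":0,"rz":0,"hand":0.03}]' 25
python3 -m pendant '[{"dx":0,"dy":0,"dz":0.007,"rx":0,"ry":0,"rz":0,"hand":0.03},{"dx":0,"dy":0,"dz":0.006,"rx":0,"ry":0,"rz":0,"hand":0.03},{"dx":0,"dy":0,"dz":0.003,"rx":0,"ry":0,"rz":0,"hand":0.03},{"dx":0,"dy":0,"dz":0.002,"rx":0,"ry":0,"rz":0,"hand":0.03},{"dx":0,"dy":0,"dz":0.001,"rx":0,"ry":0,"rz":0,"hand":0.03},{"dx":0,"dy":0,"dz":0,"rx":0,"ry":0,"rz":0,"hand":0.03}]'
python3 go.py 0.45 0.46 0.032 92.7
```

```text
clock: 3.77
position: [0.4484, 0.4596, 0.0504]
ee_rot: [0.0, -0.023, 1.0, -0.0]
contact_force: [0.4, -0.0, -1.1]
width: 0.0396
gripper_force: 25.4
clock: 4.27
position: [0.4493, 0.4579, 0.032]
ee_rot: [-0.0, -0.021, 1.0, -0.001]
contact_force: [-2.0, -2.4, 6.7]
width: 0.0393
gripper_force: 26.1
shift mm [-0.8  2.   0. ] rz -0.28 cur yang 92.42 tool z [-7.0e-04 -1.3e-03 -1.0e+00] pos [0.4493 0.4579 0.032 ] F [-1.98 -2.38  6.65] t 4.2667 w 0.03932617840509281 q [ 0.69  0.53  1.62 -0.    0.99 -0.93]
```

```bash
python3 -m pendant '[{"dx":0,"dy":0,"dz":0,"rx":0,"ry":0,"rz":0,"hand":0.065},{"dx":0,"dy":0,"dz":0,"rx":0,"ry":0,"rz":0,"hand":0.065},{"dx":0,"dy":0,"dz":0,"rx":0,"ry":0,"rz":0,"hand":0.065},{"dx":0,"dy":0,"dz":0,"rx":0,"ry":0,"rz":0,"hand":0.065},{"dx":0,"dy":0,"dz":-0.01,"rx":0,"ry":0,"rz":0,"hand":0.065},{"dx":0,"dy":0,"dz":-0.02,"rx":0,"ry":0,"rz":0,"hand":0.065},{"dx":0,"dy":0,"dz":-0.03,"rx":0,"ry":0,"rz":0,"hand":0.065},{"dx":0,"dy":0,"dz":-0.03,"rx":0,"ry":0,"rz":0,"hand":0.065},{"dx":0,"dy":0,"dz":-0.03,"rx":0,"ry":0,"rz":0,"hand":0.065},{"dx":0,"dy":0,"dz":-0.01,"rx":0,"ry":0,"rz":0,"hand":0.065}]'
python3 -m pendant '[{"dx":0,"dy":-0.015,"dz":0,"rx":0,"ry":0,"rz":0,"hand":0.085},{"dx":-0.001,"dy":-0.03,"dz":0,"rx":0,"ry":0,"rz":0,"hand":0.085},{"dx":-0.001,"dy":-0.035,"dz":0,"rx":0,"ry":0,"rz":0,"hand":0.085},{"dx":-0.001,"dy":-0.035,"dz":0,"rx":0,"ry":0,"rz":0,"hand":0.085},{"dx":-0.001,"dy":-0.035,"dz":0,"rx":0,"ry":0,"rz":0,"hand":0.085},{"dx":-0.001,"dy":-0.035,"dz":0,"rx":0,"ry":0,"rz":0,"hand":0.085},{"dx":-0.001,"dy":-0.035,"dz":0,"rx":0,"ry":0,"rz":0,"hand":0.085},{"dx":-0.001,"dy":-0.035,"dz":0,"rx":0,"ry":0,"rz":0,"hand":0.085},{"dx":-0.001,"dy":-0.035,"dz":0,"rx":0,"ry":0,"rz":0,"hand":0.085},{"dx":-0.001,"dy":-0.025,"dz":0,"rx":0,"ry":0,"rz":0,"hand":0.085},{"dx":0,"dy":0,"dz":0,"rx":0,"ry":0,"rz":0,"hand":0.085},{"dx":0,"dy":0,"dz":0,"rx":0,"ry":0,"rz":0,"hand":0.085}]'
python3 go.py 0.4598 0.1428 0.023 92.7
python3 - <<'E'
from h import *
s=manip.get_state();im=manip.get_image('wrist')
print(s['position'],s['ee_rot'],{k:v for k,v in im.items() if k!='frame'})
import pickle;pickle.dump((s,im),open('w1.pkl','wb'))
t=manip.get_image('top');pickle.dump(t,open('t1.pkl','wb'))
a=np.hstack([im['frame'],t['frame']])[:,:,::-1]
cv2.imwrite('pics/w1.png',cv2.resize(a,(800,300),interpolation=cv2.INTER_AREA))
E
```

```text
clock: 5.1
position: [0.4511, 0.461, 0.1671]
ee_rot: [0.004, -0.022, 1.0, 0.003]
contact_force: [1.4, -0.2, 0.8]
width: 0.0647
gripper_force: 0.0
clock: 6.1
position: [0.4704, 0.1431, 0.1601]
ee_rot: [-0.001, -0.02, 1.0, -0.0]
contact_force: [0.5, 0.3, 0.2]
width: 0.0851
gripper_force: 0.0
shift mm [ 10.2   0.2 137.1] rz -0.41 cur yang 92.29 tool z [-2.9e-03 -3.0e-04 -1.0e+00] pos [0.4704 0.1431 0.1601] F [0.47 0.33 0.15] t 6.1 w 0.08507896014605157 q [ 0.15  0.21  1.79  0.    1.15 -1.46]
[0.4703887  0.14305586 0.16008483] [-1.45660536e-03 -2.00128401e-02  9.99798652e-01 -1.38455971e-04] {'fx': 297.3186396354542, 'fy': 297.3186396354542, 'cx': 258.9257200619165, 'cy': 188.07949561429376, 'mount': array([[-7.85852909e-04,  9.52442540e-01,  3.04717230e-01,
         7.75101606e-02],
       [ 9.99999417e-01,  5.22717560e-04,  9.45118890e-04,
         1.61297639e-03],
       [ 7.40890390e-04,  3.04717795e-01, -9.52442396e-01,
        -1.42588101e-01],
       [ 0.00000000e+00,  0.00000000e+00,  0.00000000e+00,
         1.00000000e+00]])}
```

View pics/w1.png

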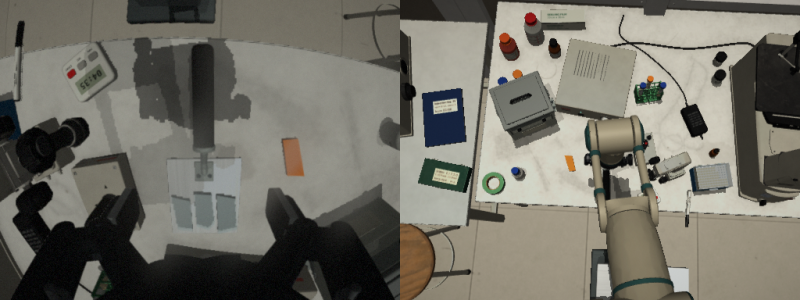

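The wrist pane shows the shovel handle at (203,95) between the open fingers and the glass on the blade at (203,212). The top pane shows the bottle standing at (515,174). Descending to grip.

```bash
python3 -m pendant '[{"dx":0.005,"dy":0,"dz":0.01,"rx":0,"ry":0,"rz":-0.4,"hand":0.085},{"dx":0.005,"dy":0,"dz":0.02,"rx":0,"ry":0,"rz":0,"hand":0.085},{"dx":0,"dy":0,"dz":0.025,"rx":0,"ry":0,"rz":0,"hand":0.085},{"dx":0,"dy":0,"dz":0.025,"rx":0,"ry":0,"rz":0,"hand":0.085},{"dx":0,"dy":0,"dz":0.025,"rx":0,"ry":0,"rz":0,"hand":0.085},{"dx":0,"dy":0,"dz":0.015,"rx":0,"ry":0,"rz":0,"hand":0.085},{"dx":0,"dy":0,"dz":0.01,"rx":0,"ry":0,"rz":0,"hand":0.085},{"dx":0,"dy":0,"dz":0.006,"rx":0,"ry":0,"rz":0,"hand":0.085},{"dx":0,"dy":0,"dz":0,"rx":0,"ry":0,"rz":0,"hand":0.085},{"dx":0,"dy":0,"dz":0,"rx":0,"ry":0,"rz":0,"hand":0.085}]' 60
python3 go.py 0.4598 0.1428 0.023 92.7
python3 -m pendant '[{"dx":0,"dy":0,"dz":0,"rx":0,"ry":0,"rz":0,"hand":0.06},{"dx":0,"dy":0,"dz":0,"rx":0,"ry":0,"rz":0,"hand":0.045},{"dx":0,"dy":0,"dz":0,"rx":0,"ry":0,"rz":0,"hand":0.035},{"dx":0,"dy":0,"dz":0,"rx":0,"ry":0,"rz":0,"hand":0.03},{"dx":0,"dy":0,"dz":0,"rx":0,"ry":0,"rz":0,"hand":0.026},{"dx":0,"dy":0,"dz":0,"rx":0,"ry":0,"rz":0,"hand":0.024},{"dx":0,"dy":0,"dz":0,"rx":0,"ry":0,"rz":0,"hand":0.022},{"dx":0,"dy":0,"dz":0,"rx":0,"ry":0,"rz":0,"hand":0.015},{"dx":0,"dy":0,"dz":0,"rx":0,"ry":0,"rz":0,"hand":0.01},{"dx":0,"dy":0,"dz":0,"rx":0,"ry":0,"rz":0,"hand":0.01},{"dx":0,"dy":0,"dz":0,"rx":0,"ry":0,"rz":0,"hand":0.01}]' 60
python3 -m pendant '[{"dx":0,"dy":0,"dz":0,"rx":0,"ry":0,"rz":0,"hand":0.005},{"dx":0,"dy":0,"dz":0,"rx":0,"ry":0,"rz":0,"hand":0.005},{"dx":0,"dy":0,"dz":0,"rx":0,"ry":0,"rz":0,"hand":0.005}]' 115
python3 go.py 0.4598 0.1428 0.023 92.7
```

```text
clock: 7.03
position: [0.4617, 0.1451, 0.0252]
ee_rot: [-0.0, -0.026, 1.0, 0.0]
contact_force: [0.1, -1.0, 0.0]
width: 0.085
gripper_force: 0.0
shift mm [ 2.  -2.2  2.2] rz 0.25 cur yang 92.95 tool z [-3.e-04  1.e-04 -1.e+00] pos [0.4617 0.1451 0.0252] F [ 0.12 -0.97  0.01] t 7.0333 w 0.08497375565904985 q [ 0.16  0.36  1.99  0.    0.8  -1.46]
clock: 7.95
position: [0.4619, 0.1443, 0.0257]
ee_rot: [0.0, -0.025, 1.0, -0.0]
contact_force: [-0.4, -1.3, 5.4]
width: 0.0229
gripper_force: 58.7
clock: 8.2
position: [0.4619, 0.1443, 0.0259]
ee_rot: [0.0, -0.025, 1.0, -0.0]
contact_force: [-1.2, -1.0, 7.7]
width: 0.0221
gripper_force: 112.4
shift mm [ 2.2 -1.4  2.9] rz 0.19 cur yang 92.89 tool z [ 5.e-04 -1.e-04 -1.e+00] pos [0.4619 0.1443 0.0259] F [-1.18 -0.99  7.72] t 8.2 w 0.022050069226270962 q [ 0.16  0.36  1.99 -0.    0.8  -1.46]
```

```bash
python3 -m pendant '[{"dx":0,"dy":0,"dz":-0.002,"rx":0,"ry":0,"rz":0,"hand":0.005},{"dx":0,"dy":0,"dz":-0.004,"rx":0,"ry":0,"rz":0,"hand":0.005},{"dx":0,"dy":0,"dz":-0.007,"rx":0,"ry":0,"rz":0,"hand":0.005},{"dx":0,"dy":0,"dz":-0.01,"rx":0,"ry":0,"rz":0,"hand":0.005},{"dx":0,"dy":0,"dz":-0.012,"rx":0,"ry":0,"rz":0,"hand":0.005},{"dx":0,"dy":0,"dz":-0.012,"rx":0,"ry":0,"rz":0,"hand":0.005},{"dx":0,"dy":0,"dz":-0.012,"rx":0,"ry":0,"rz":0,"hand":0.005},{"dx":0,"dy":0,"dz":-0.012,"rx":0,"ry":0,"rz":0,"hand":0.005},{"dx":0,"dy":0,"dz":-0.010,"rx":0,"ry":0,"rz":0,"hand":0.005},{"dx":0,"dy":0,"dz":-0.008,"rx":0,"ry":0,"rz":0,"hand":0.005},{"dx":0,"dy":0,"dz":-0.005,"rx":0,"ry":0,"rz":0,"hand":0.005},{"dx":0,"dy":0,"dz":-0.002,"rx":0,"ry":0,"rz":0,"hand":0.005}]' 115
python3 -m pendant '[{"dx":0,"dy":0,"dz":0,"rx":0,"ry":0,"rz":0,"hand":0.005},{"dx":0,"dy":0,"dz":0,"rx":0,"ry":0,"rz":0,"hand":0.005}]'
python3 go.py 0.42 0.31 0.12 116.3
python3 - <<'E'
from h import *
import pickle
s=manip.get_state();im=manip.get_image('wrist');sc=manip.get_image('scene');pickle.dump((s,im,sc),open('w2.pkl','wb'))
a=cv2.resize(sc['frame'][140:260,200:360,::-1],(800,600),interpolation=cv2.INTER_CUBIC)
cv2.imwrite('pics/w2.png',a)
print(s['moment'])
E
```

```text
clock: 9.2
position: [0.4619, 0.1445, 0.122]
ee_rot: [0.0, -0.025, 1.0, 0.0]
contact_force: [-0.3, 0.6, -2.6]
width: 0.0222
gripper_force: 112.7
clock: 9.37
position: [0.4613, 0.1443, 0.1209]
ee_rot: [-0.001, -0.025, 1.0, -0.0]
contact_force: [-0.0, -0.1, -3.9]
width: 0.0222
gripper_force: 112.7
shift mm [ 32.9 167.5   0.9] rz -23.42 cur yang 92.88 tool z [-1.e-03 -1.e-04 -1.e+00] pos [0.4613 0.1443 0.1209] F [-0.   -0.14 -3.86] t 9.3667 w 0.022223960564221313 q [ 0.16  0.23  1.87  0.    1.04 -1.46]
[-0.00489736  0.28261937 -0.02249546]
```

View pics/w2.png

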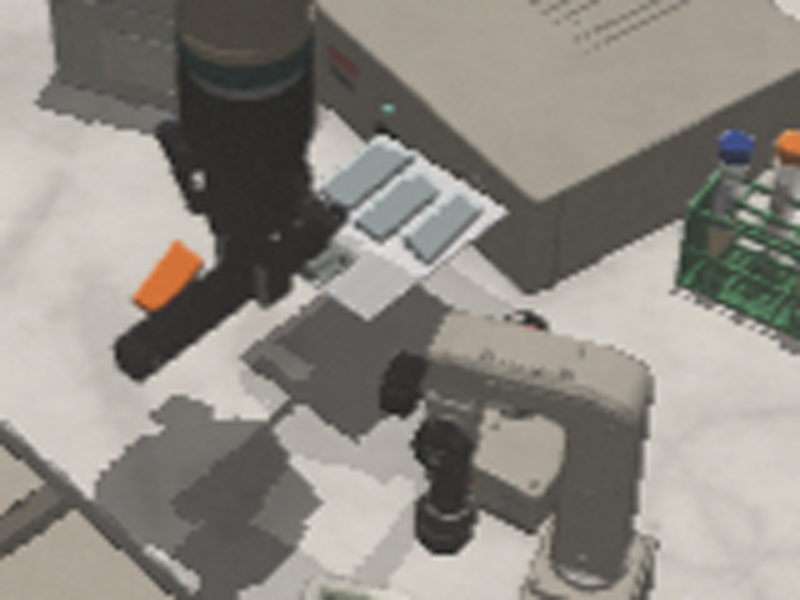

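Run:
```python
from h import *
import pickle
s,im,sc=pickle.load(open('w2.pkl','rb'))
yaw=np.radians(2.8);ex=np.array([np.cos(yaw),np.sin(yaw)]);ey=np.array([-ex[1],ex[0]])
for n,u,v,a,b in [('FL',380,137,.065,.0525),('FR',507,211,.065,-.0525),('BR',370,318,-.065,-.0525)]:
    p,d=ray(sc,200+u/5-.4,140+v/5-.4)
    # z where ray's lateral (y) coordinate equals predicted, and best horizontal match
    xy=s['position'][:2]+ex*(.108+a)+ey*b
    t=((xy-p[:2])@d[:2])/(d[:2]@d[:2]); q=p+t*d
    print(n,'z',q[2].round(4),'xy miss',(q[:2]-xy).round(4))
print(s['position'])
```

```text
FL z 0.0902 xy miss [-0.0018  0.0018]
FR z 0.0927 xy miss [-0.0004  0.0004]
BR z 0.0961 xy miss [ 0.001 -0.001]
[0.46129448 0.14433136 0.12089522]
```

```bash
python3 -m pendant '[{"dx":0.003,"dy":0.004,"dz":0,"rx":0,"ry":-0.5,"rz":0,"hand":0.005},{"dx":0.004,"dy":0.008,"dz":0,"rx":0,"ry":-0.5,"rz":0,"hand":0.005},{"dx":0.004,"dy":0.012,"dz":0,"rx":0,"ry":-0.5,"rz":0,"hand":0.005},{"dx":0.004,"dy":0.016,"dz":0,"rx":0,"ry":-0.5,"rz":0,"hand":0.005},{"dx":0.004,"dy":0.018,"dz":0,"rx":0,"ry":0,"rz":0,"hand":0.005},{"dx":0.004,"dy":0.018,"dz":0,"rx":0,"ry":0,"rz":0,"hand":0.005},{"dx":0.003,"dy":0.018,"dz":0,"rx":0,"ry":0,"rz":0,"hand":0.005},{"dx":0.003,"dy":0.018,"dz":0,"rx":0,"ry":0,"rz":0,"hand":0.005},{"dx":0.003,"dy":0.018,"dz":0,"rx":0,"ry":0,"rz":0,"hand":0.005},{"dx":0.001,"dy":0.014,"dz":0,"rx":0,"ry":0,"rz":0,"hand":0.005},{"dx":0,"dy":0.01,"dz":0,"rx":0,"ry":0,"rz":0,"hand":0.005},{"dx":0,"dy":0.007,"dz":0,"rx":0,"ry":0,"rz":0,"hand":0.005}]'
python3 -m pendant '[{"dx":0,"dy":0.004,"dz":0,"rx":0,"ry":0,"rz":-0.5,"hand":0.005},{"dx":0,"dy":0.002,"dz":0,"rx":0,"ry":0,"rz":-1.5,"hand":0.005},{"dx":0,"dy":0,"dz":0,"rx":0,"ry":0,"rz":-2.5,"hand":0.005},{"dx":0,"dy":0,"dz":0,"rx":0,"ry":0,"rz":-2.9,"hand":0.005},{"dx":0,"dy":0,"dz":0,"rx":0,"ry":0,"rz":-2.9,"hand":0.005},{"dx":0,"dy":0,"dz":0,"rx":0,"ry":0,"rz":-2.9,"hand":0.005},{"dx":0,"dy":0,"dz":0,"rx":0,"ry":0,"rz":-2.9,"hand":0.005},{"dx":0,"dy":0,"dz":0,"rx":0,"ry":0,"rz":-2.9,"hand":0.005},{"dx":0,"dy":0,"dz":0,"rx":0,"ry":0,"rz":-2.4,"hand":0.005},{"dx":0,"dy":0,"dz":0,"rx":0,"ry":0,"rz":-1.5,"hand":0.005},{"dx":0,"dy":0,"dz":0,"rx":0,"ry":0,"rz":-0.5,"hand":0.005},{"dx":0,"dy":0,"dz":0,"rx":0,"ry":0,"rz":0,"hand":0.005}]'
python3 go.py 0.42 0.31 0.119 116.3
python3 - <<'E'
from h import *
import pickle
s=manip.get_state();im=manip.get_image('wrist');sc=manip.get_image('scene');pickle.dump((s,im,sc),open('w3.pkl','wb'))
a=cv2.resize(sc['frame'][90:210,170:330,::-1],(560,420),interpolation=cv2.INTER_CUBIC)
b=im['frame'][:,:,::-1]
a2=np.zeros((600,800,3),np.uint8)
a2=cv2.resize(sc['frame'][90:190,180:313,::-1],(800,600),interpolation=cv2.INTER_CUBIC)
cv2.imwrite('pics/w3.png',a2);cv2.imwrite('pics/w3w.png',b)
E
```

```text
clock: 10.47
position: [0.4199, 0.3049, 0.1203]
ee_rot: [0.017, -0.026, 1.0, 0.001]
contact_force: [0.1, -0.6, -3.8]
width: 0.0221
gripper_force: 112.9
clock: 11.47
position: [0.4205, 0.3089, 0.1204]
ee_rot: [0.017, -0.227, 0.974, -0.003]
contact_force: [-0.4, 0.1, -2.5]
width: 0.0223
gripper_force: 112.9
shift mm [0.  1.2 1.4] rz -0.05 cur yang 116.25 tool z [ 0.0348  0.0014 -0.9994] pos [0.4205 0.3089 0.1204] F [-0.44  0.08 -2.54] t 11.4667 w 0.022303876010840724 q [ 0.51  0.27  1.81 -0.02  1.03 -1.51]
```

View pics/w3.png

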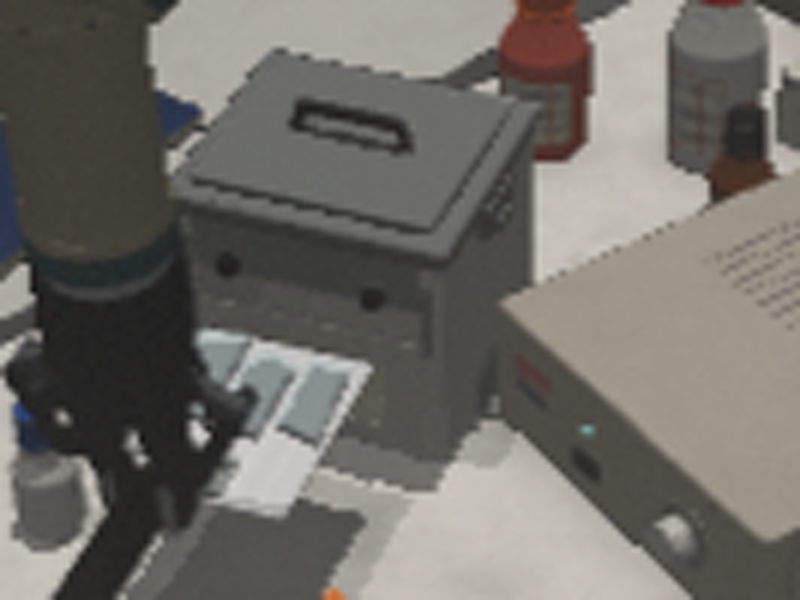

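View pics/w3w.png

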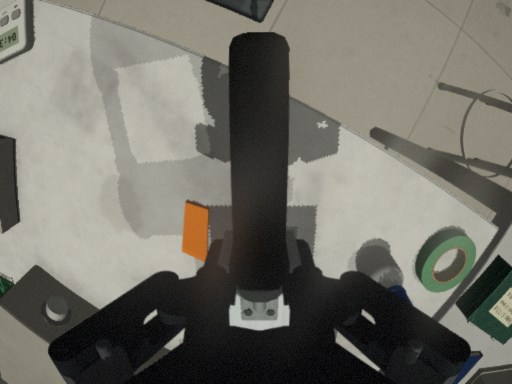

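The scene crop shows the loaded blade just in front of the box, with its corners at FR (372,368) and BR (292,515) and all the glass in place. The box's thumbscrews are at (228,264) and (372,298), and the lid's near right corner is at about (442,258). The wrist view shows the handle held centrally, with the bottle upright at (380,262).

```bash
python3 - <<'E'
from h import *
import pickle
s,im,sc=pickle.load(open('w3.pkl','rb'))
k=133/800;c=lambda u,v:(180+u*k-.4,90+v*k-.4)
print('lid FR',on(sc,*c(442,258),.165).round(4),'BR',on(sc,*c(540,103),.165).round(4),'base FR',on(sc,*c(437,487),0).round(4), 'body top FR',on(sc,*c(438,270),.158).round(4))
yaw=np.radians(26.25);ex=np.array([np.cos(yaw),np.sin(yaw)]);ey=np.array([-ex[1],ex[0]])
for n,u,v,a,b in [('FR',372,368,.065,-.0525),('BR',292,515,-.065,-.0525)]:
    p,d=ray(sc,*c(u,v))
    xy=s['position'][:2]+ex*(.108+a)+ey*b
    t=((xy-p[:2])@d[:2])/(d[:2]@d[:2]); q=p+t*d
    print(n,'z',q[2].round(4),'xy miss',(q[:2]-xy).round(4))
print('moment',s['moment'])
# in box frame
O=np.array([.607,.402]);yb=np.radians(26.3);B=np.array([[np.cos(yb),np.sin(yb)],[-np.sin(yb),np.cos(yb)]])
print('tcp in box',B@(s['position'][:2]-O),'lidFR/box',B@(np.array([.6428,.3241])-O))
E
python3 -m pendant '[{"dx":0,"dy":0.001,"dz":0.0005,"rx":-0.4,"ry":-0.1,"rz":0,"hand":0.005},{"dx":0,"dy":0,"dz":0.0005,"rx":-0.4,"ry":-0.1,"rz":0,"hand":0.005},{"dx":0,"dy":0,"dz":0.0,"rx":0,"ry":0,"rz":0,"hand":0.005}]'
python3 go.py 0.5353 0.3666 0.119 116.3
```

```text
lid FR [0.6366 0.32   0.165 ] BR [0.7768 0.3873 0.165 ] base FR [0.6281 0.3207 0.    ] body top FR [0.6338 0.3205 0.158 ]
FR z 0.0979 xy miss [-0.0005  0.0004]
BR z 0.0996 xy miss [ 0.0048 -0.0036]
moment [-0.13283898  0.30506347 -0.03814659]
tcp in box [-0.20844883 -0.00083108] lidFR/box [-0.00242103 -0.08569824]
clock: 11.82
position: [0.4199, 0.3101, 0.1193]
ee_rot: [0.017, -0.227, 0.974, 0.004]
contact_force: [0.4, -0.7, -3.8]
width: 0.022
gripper_force: 112.9
shift mm [-128.4   -0.5    4.8] rz -0.02 cur yang 116.28 tool z [ 0.0314  0.016  -0.9994] pos [0.4199 0.3101 0.1193] F [ 0.41 -0.66 -3.77] t 11.8167 w 0.02204690870581016 q [ 0.5   0.27  1.82 -0.    1.02 -1.53]
```

```bash
python3 -m pendant '[{"dx":-0.002,"dy":0,"dz":0.0001,"rx":0,"ry":0,"rz":0,"hand":0.005},{"dx":-0.004,"dy":0,"dz":0.0001,"rx":0,"ry":0,"rz":0,"hand":0.005},{"dx":-0.006,"dy":0,"dz":0.0002,"rx":0,"ry":0,"rz":0,"hand":0.005},{"dx":-0.008,"dy":0,"dz":0.0003,"rx":0,"ry":0,"rz":0,"hand":0.005},{"dx":-0.008,"dy":0,"dz":0.0003,"rx":0,"ry":0,"rz":0,"hand":0.005},{"dx":-0.008,"dy":0,"dz":0.0003,"rx":0,"ry":0,"rz":0,"hand":0.005},{"dx":-0.006,"dy":0,"dz":0.0002,"rx":0,"ry":0,"rz":0,"hand":0.005},{"dx":-0.005,"dy":0,"dz":0.0002,"rx":0,"ry":0,"rz":0,"hand":0.005},{"dx":-0.003,"dy":0,"dz":0.0001,"rx":0,"ry":0,"rz":0,"hand":0.005},{"dx":0,"dy":0,"dz":0,"rx":0,"ry":0,"rz":0,"hand":0.005}]'
python3 go.py 0.5325 0.3647 0.119 116.3
python3 - <<'E'
from h import *
sc=manip.get_image('scene')
cv2.imwrite('pics/w4.png',cv2.resize(sc['frame'][110:185,190:290,::-1],(800,600),interpolation=cv2.INTER_CUBIC))
E
```

```text
clock: 12.65
position: [0.4656, 0.3329, 0.1193]
ee_rot: [0.017, -0.227, 0.974, 0.004]
contact_force: [0.7, -0.1, -2.1]
width: 0.0224
gripper_force: 112.9
shift mm [-74.   -1.1   3. ] rz -0.01 cur yang 116.29 tool z [ 0.0321  0.016  -0.9994] pos [0.4656 0.3329 0.1193] F [ 0.71 -0.08 -2.11] t 12.65 w 0.02243453004645637 q [ 0.5   0.34  1.71 -0.    1.06 -1.53]
```

View pics/w4.png

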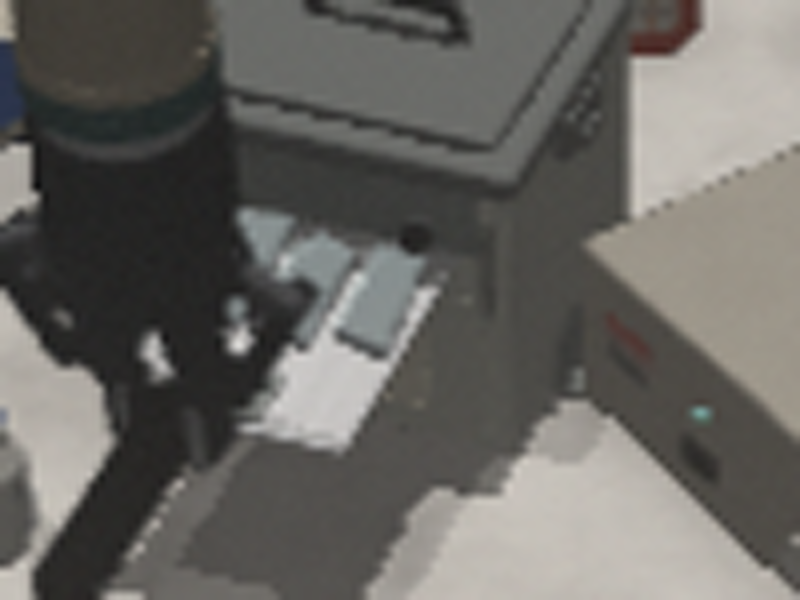

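The view shows the blade entering the slot cleanly. The glass ends are cut off at the lip line at about (400,245), and there is no contact force. Continuing.

```bash
python3 -m pendant '[{"dx":-0.002,"dy":-0.0005,"dz":0.0001,"rx":0,"ry":0,"rz":0,"hand":0.005},{"dx":-0.004,"dy":-0.0005,"dz":0.0001,"rx":0,"ry":0,"rz":0,"hand":0.005},{"dx":-0.007,"dy":0,"dz":0.0003,"rx":0,"ry":0,"rz":0,"hand":0.005},{"dx":-0.009,"dy":0,"dz":0.0003,"rx":0,"ry":0,"rz":0,"hand":0.005},{"dx":-0.01,"dy":0,"dz":0.0004,"rx":0,"ry":0,"rz":0,"hand":0.005},{"dx":-0.01,"dy":0,"dz":0.0004,"rx":0,"ry":0,"rz":0,"hand":0.005},{"dx":-0.01,"dy":0,"dz":0.0004,"rx":0,"ry":0,"rz":0,"hand":0.005},{"dx":-0.009,"dy":0,"dz":0.0003,"rx":0,"ry":0,"rz":0,"hand":0.005},{"dx":-0.007,"dy":0,"dz":0.0003,"rx":0,"ry":0,"rz":0,"hand":0.005},{"dx":-0.004,"dy":0,"dz":0.0001,"rx":0,"ry":0,"rz":0,"hand":0.005},{"dx":-0.002,"dy":0,"dz":0.0001,"rx":0,"ry":0,"rz":0,"hand":0.005},{"dx":0,"dy":0,"dz":0,"rx":0,"ry":0,"rz":0,"hand":0.005}]'
python3 go.py 0.5325 0.3647 0.119 116.3
python3 - <<'E'
from h import *
sc=manip.get_image('scene')
cv2.imwrite('pics/w5.png',cv2.resize(sc['frame'][110:185,190:290,::-1],(800,600),interpolation=cv2.INTER_CUBIC))
s=manip.get_state();print(s['contact_force'],s['moment'])
E
```

```text
clock: 13.7
position: [0.5319, 0.3646, 0.119]
ee_rot: [0.017, -0.227, 0.974, 0.004]
contact_force: [-0.3, -0.2, -3.2]
width: 0.0221
gripper_force: 112.9
shift mm [-0.5 -0.2  0.1] rz -0.01 cur yang 116.29 tool z [ 0.0316  0.0157 -0.9994] pos [0.5319 0.3646 0.119 ] F [-0.28 -0.19 -3.24] t 13.7 w 0.022105867254940632 q [ 0.49  0.44  1.55 -0.    1.12 -1.54]
[-0.10941148 -0.45414897 -3.05376865] [-0.13765051  0.35814246  0.01984495]
```

View pics/w5.png

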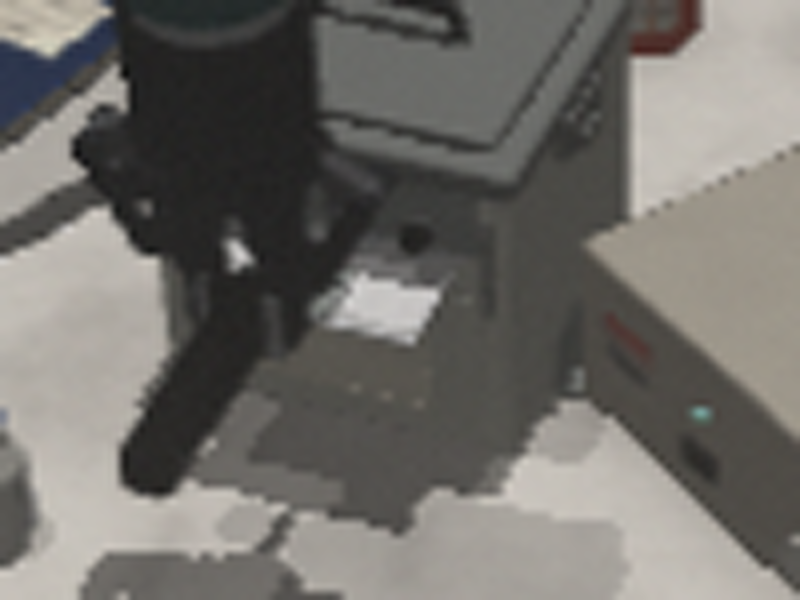

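The view shows only a short rear strip of blade outside the slot, with its rear corner at (415,342) and the lip cut at (442,288). I'll check the depth numerically.

Run:
```python
from h import *
sc=manip.get_image('scene');s=manip.get_state()
yaw=np.radians(26.3);ex=np.array([np.cos(yaw),np.sin(yaw)]);ey=np.array([-ex[1],ex[0]])
O=np.array([.606,.401])
def loc(q,o): return np.array([(q[:2]-o)@ex,(q[:2]-o)@ey])
S=s['position'][:2]+ex*.108
for n,u,v in [('BR',415,342),('lipR',442,288),('lipmid',365,272),('screwR',413,238)]:
    uv=(190+u/8-.44,110+v/8-.44)
    q=on(sc,*uv,.096); print(n,'shovel',loc(q,S).round(4),'box',loc(q,O).round(4))
    p,d=ray(sc,*uv); t=-((p[:2]-O)@ex)/(d[:2]@ex); print('  on front plane: y',((p+t*d)[:2]-O)@ey,'z',(p+t*d)[2])
```

```text
BR shovel [-0.0644 -0.0547] box [-0.0397 -0.0545]
  on front plane: y -0.03677870089266684 z 0.0590560058915659
lipR shovel [-0.0277 -0.0523] box [-0.003  -0.0521]
  on front plane: y -0.05078963283697235 z 0.09333710820566865
lipmid shovel [-0.0287 -0.0171] box [-0.004  -0.0168]
  on front plane: y -0.014991749470669535 z 0.09242151556335587
screwR shovel [-0.0003 -0.0278] box [ 0.0244 -0.0276]
  on front plane: y -0.038458162571743656 z 0.11736921843347947
```

```bash
python3 -m pendant '[{"dx":0,"dy":0,"dz":-0.001,"rx":0,"ry":0,"rz":0,"hand":0.005},{"dx":0,"dy":0,"dz":-0.002,"rx":0,"ry":0,"rz":0,"hand":0.005},{"dx":0,"dy":0,"dz":-0.002,"rx":0,"ry":0,"rz":0,"hand":0.005},{"dx":0,"dy":0,"dz":-0.002,"rx":0,"ry":0,"rz":0,"hand":0.005},{"dx":0,"dy":0,"dz":-0.002,"rx":0,"ry":0,"rz":0,"hand":0.005},{"dx":0,"dy":0,"dz":-0.001,"rx":0,"ry":0,"rz":0,"hand":0.005}]' 120
for i in 1 2 3; do python3 -m pendant '[{"dx":0,"dy":0,"dz":-0.001,"rx":0,"ry":0,"rz":0,"hand":0.005},{"dx":0,"dy":0,"dz":0,"rx":0,"ry":0,"rz":0,"hand":0.005}]' | grep -E "pos|cont"; done
python3 go.py 0.5325 0.3647 0.119 116.3
```

```text
clock: 14.3
position: [0.5312, 0.3642, 0.1276]
ee_rot: [0.017, -0.227, 0.974, 0.004]
contact_force: [2.8, 2.6, -8.3]
width: 0.0222
gripper_force: 119.7
position: [0.5312, 0.3642, 0.1291]
contact_force: [5.3, 2.9, -14.0]
position: [0.5312, 0.3642, 0.1308]
contact_force: [3.5, 1.6, -11.9]
position: [0.5312, 0.3642, 0.1313]
contact_force: [4.7, 2.7, -14.9]
shift mm [-0.9 -0.1 12.3] rz -0.01 cur yang 116.29 tool z [ 0.0311  0.0154 -0.9994] pos [0.5312 0.3642 0.1313] F [  4.66   2.72 -14.95] t 14.8 w 0.022124775105065175 q [ 0.49  0.43  1.53 -0.    1.15 -1.54]
```

Contact came about 5 mm earlier than the bare blade should touch, so either a glass piece or the foot plate is under the lip. I'll back off by the overpressed amount and work out which.

```bash
python3 -m pendant '[{"dx":0,"dy":0,"dz":0.002,"rx":0,"ry":0,"rz":0,"hand":0.005},{"dx":0,"dy":0,"dz":0.002,"rx":0,"ry":0,"rz":0,"hand":0.005},{"dx":0,"dy":0,"dz":0.002,"rx":0,"ry":0,"rz":0,"hand":0.005},{"dx":0,"dy":0,"dz":0.0,"rx":0,"ry":0,"rz":0,"hand":0.005}]'
python3 - <<'E'
from h import *
import pickle
s=manip.get_state();sc=manip.get_image('scene');wr=manip.get_image('wrist');pickle.dump((s,sc,wr),open('w6.pkl','wb'))
yaw=np.radians(26.3);ex=np.array([np.cos(yaw),np.sin(yaw)]);ey=np.array([-ex[1],ex[0]])
S=np.array([.4656,.3329])+ex*.108
for n,u,v in [('glass c rear R',385,357),('c rear L',338,335),('b rear R',305,348),('BR',345,450)]:
    q=on(sc,190+u/8-.44,110+v/8-.44,.098 if n!='BR' else .096); print(n,((q[:2]-S)@ex).round(4),((q[:2]-S)@ey).round(4))
im=cv2.imread('pics/w5.png');
f=sc['frame']
for O in [np.array([.606,.401])]:
  for y in (-.045,-.04,-.033):
    row=[]
    for z in np.arange(.085,.131,.003):
        u,v=proj(sc,[*(O+y*ey),z]); row.append((round(z*1000),tuple(int(c) for c in cv2.getRectSubPix(f,(1,1),(u,v))[0,0])))
    print(y,row)
E
```

```text
clock: 15.13
position: [0.5316, 0.3645, 0.1272]
ee_rot: [0.018, -0.227, 0.974, 0.004]
contact_force: [-0.2, -0.0, -2.1]
width: 0.0219
gripper_force: 119.9
glass c rear R -0.007 -0.0484
c rear L -0.0005 -0.0243
b rear R -0.0128 -0.0145
BR -0.0639 -0.054
-0.045 [(85, (149, 148, 145)), (88, (175, 173, 172)), (91, (178, 176, 176)), (94, (147, 146, 144)), (97, (107, 105, 104)), (100, (84, 83, 81)), (103, (82, 82, 80)), (106, (82, 81, 80)), (109, (76, 75, 74)), (112, (65, 64, 63)), (115, (51, 51, 49)), (118, (44, 43, 42)), (121, (42, 41, 40)), (124, (48, 48, 46)), (127, (57, 57, 55)), (130, (63, 63, 61))]
-0.04 [(85, (195, 192, 192)), (88, (193, 190, 190)), (91, (146, 145, 144)), (94, (107, 105, 104)), (97, (84, 83, 82)), (100, (83, 82, 80)), (103, (82, 81, 80)), (106, (79, 79, 78)), (109, (57, 56, 55)), (112, (43, 41, 40)), (115, (37, 34, 33)), (118, (36, 34, 33)), (121, (38, 37, 36)), (124, (44, 44, 42)), (127, (58, 59, 57)), (130, (60, 61, 59))]
-0.033 [(85, (197, 195, 193)), (88, (196, 194, 192)), (91, (194, 192, 190)), (94, (133, 131, 131)), (97, (107, 105, 105)), (100, (104, 104, 102)), (103, (103, 101, 100)), (106, (87, 85, 84)), (109, (63, 62, 61)), (112, (49, 48, 47)), (115, (46, 45, 44)), (118, (47, 46, 45)), (121, (48, 47, 46)), (124, (54, 54, 52)), (127, (58, 59, 56)), (130, (58, 60, 57))]
```

Run:
```python
from h import *
import pickle
s,sc,wr=pickle.load(open('w6.pkl','rb'))
f=sc['frame']; print(f[134:152,226:247].mean(2).astype(int))
yaw=np.radians(26.3);ex=np.array([np.cos(yaw),np.sin(yaw)]);ey=np.array([-ex[1],ex[0]]);O=np.array([.606,.401])
for y in(-.015,-.055,-.065):
  for z in(.085,.109,.125,.16): print(y,z,np.round(proj(sc,[*(O+y*ey),z]),1))
# base/lid check: front-face bottom edge & shutter
b=f[110:150,236:256].mean(2).astype(int); 
c=cv2.resize(f[118:168,215:265,::-1],(600,600),interpolation=cv2.INTER_CUBIC); c=cv2.convertScaleAbs(c,alpha=1.7)
cv2.imwrite('pics/w6.png',c)
```

```text
[[ 35  39  53  58  52  43  39  35  37  36  40  51  59  59  58  59  58  58
   58  57  60]
 [ 36  42  57  59  56  41  35  35  35  38  49  59  57  59  59  58  59  58
   60  58  58]
 [ 36  40  53  58  56  39  35  38  37  43  59  56  61  58  59  58  57  58
   56  60  59]
 [ 34  39  51  62  53  36  37  37  42  50  59  58  59  57  57  61  63  63
   59  60  58]
 [ 34  38  49  57  37  36  34  36  46  58  56  57  59  54  43  40  41  50
   59  58  59]
 [ 35  34  36  35  36  35  35  51  76  76  70  66  65  60  39  33  35  40
   53  57  59]
 [ 34  35  35  35  37  36  40  60  80  80  79  80  81  72  34  34  35  45
   60  59  59]
 [ 35  36  37  36  35  41  68 105 106 107 102  81  81  78  61  42  46  65
   69  71  62]
 [ 38  35  38  35  37  51  92 107 108 109 110 108 107 106  99  78  78  81
   81  80  78]
 [ 36  37  35  37  49  97 147 166 179 110 109 111 109 107 103  82  81  81
   81  80  80]
 [ 36  36  37  39  56  68  83 140 197 195 194 191 190 176 103  81  81  82
   90 107  76]
 [ 36  43  67 104 115 133 133 132 199 198 195 193 196 197 194 174 106 134
  173  92  78]
 [ 36  41  67 107 134 129 122 196 198 196 195 195 196 197 195 194 191 192
  177  77  76]
 [ 38  35  75 128 112 132 195 197 196 195 195 195 198 194 194 195 193 177
   92  76  78]
 [ 36  40  54  81  95 109 170 171 175 194 196 197 197 194 195 194 188 159
   77  76  75]
 [ 36  46  88 134 155 173 168 166 165 167 169 170 173 193 196 195 177  81
   76  77  76]
 [ 40  56  81  88  89  88  96 119 154 175 167 167 166 167 166 155 104  78
   78  77  77]
 [ 51  73  83  82  82  82  83  83  87  89  99 120 148 176 170 138  78  79
   76  77  78]]
-0.015 0.085 [235.3 145.2]
-0.015 0.109 [234.9 139.8]
-0.015 0.125 [234.7 136.1]
-0.015 0.16 [234.2 127.8]
-0.055 0.085 [246.  147.7]
-0.055 0.109 [245.8 142.3]
-0.055 0.125 [245.6 138.6]
-0.055 0.16 [245.3 130.3]
-0.065 0.085 [248.7 148.3]
-0.065 0.109 [248.5 142.9]
-0.065 0.125 [248.4 139.2]
-0.065 0.16 [248.1 130.9]
```

View pics/w6.png

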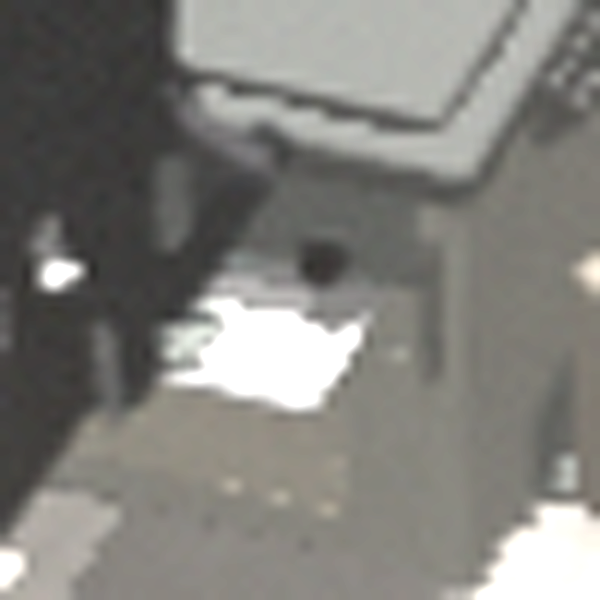

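The enlarged crop shows the shutter's lower edge at about (250,255) to (370,290), which puts the lip at a height of about 113 mm. The shaded blade lies under it. Next I'll measure how far the press rotated the shovel, from the handle's tail in the wrist views.

Run:
```python
from h import *
import pickle
a=pickle.load(open('w2.pkl','rb'))[1];b=pickle.load(open('w3.pkl','rb'))[1];c=pickle.load(open('w6.pkl','rb'))[2]
for n,im in(('w2',a),('w3',b),('w6',c)):
    g=im['frame'].max(2)
    print(n,'tail row', [int(np.argmax(g[5:200,u]<40)+5) for u in (250,255,260,265,270)],[g[r,215:305:1].astype(int)[[0,10,14,16,18,20,70,72,74,76,80]].tolist() for r in (60,)])
    m=(g<40)[70]; xs=np.where(m[215:310])[0]+215; print('   width row70',xs.min(),xs.max())
# expected tail row vs pitch: tail top at handle end
M=np.array(b['mount'])
for deg in (-2,0,2,4,6):
    th=np.radians(deg)
    # tool frame: tail is +x by 104mm (grip at -108 -> -212), z relative to grasp point; top of handle -12mm
    for zz in(-.012,.012):
        p=np.array([.104*np.cos(th)+zz*np.sin(th),0,-.0187-.104*np.sin(th)+zz*np.cos(th),1])
        q=np.linalg.inv(M)@p; r=np.arctan2(np.hypot(q[0],q[1]),-q[2]); k=r/np.hypot(q[0],q[1])*b['fx']
        print(deg,zz,(b['cx']+q[0]*k).round(1),(b['cy']-q[1]*k).round(1))
```

```text
w2 tail row [5, 23, 26, 27, 27] [[81, 103, 42, 20, 21, 23, 45, 53, 84, 110, 110]]
   width row70 229 268
w3 tail row [16, 15, 20, 33, 33] [[103, 155, 46, 20, 9, 23, 44, 50, 123, 143, 147]]
   width row70 229 271
w6 tail row [31, 31, 31, 31, 34] [[75, 96, 11, 18, 18, 21, 44, 51, 48, 100, 100]]
   width row70 228 283
-2 -0.012 255.9 26.8
-2 0.012 256.5 40.1
0 -0.012 255.8 25.5
0 0.012 256.4 37.6
2 -0.012 255.7 24.5
2 0.012 256.3 35.3
4 -0.012 255.6 23.7
4 0.012 256.2 33.1
6 -0.012 255.5 23.3
6 0.012 256.2 31.1
```

```bash
python3 -m pendant '[{"dx":0,"dy":0,"dz":0.002,"rx":0,"ry":0,"rz":0,"hand":0.005},{"dx":0.002,"dy":0,"dz":0,"rx":0,"ry":0,"rz":0,"hand":0.005},{"dx":0.003,"dy":0,"dz":0,"rx":0,"ry":0,"rz":0,"hand":0.005},{"dx":0.001,"dy":0,"dz":0,"rx":0,"ry":0,"rz":0,"hand":0.005},{"dx":0,"dy":0,"dz":0,"rx":0,"ry":0,"rz":0,"hand":0.005},{"dx":0,"dy":0,"dz":0,"rx":0,"ry":0,"rz":0,"hand":0.005}]' | grep -E "pos|cont"
for i in 1 2 3 4; do python3 -m pendant '[{"dx":0,"dy":0,"dz":-0.001,"rx":0,"ry":0,"rz":0,"hand":0.005},{"dx":0,"dy":0,"dz":0,"rx":0,"ry":0,"rz":0,"hand":0.005},{"dx":0,"dy":0,"dz":0,"rx":0,"ry":0,"rz":0,"hand":0.005}]' | grep -E "pos|cont"; done
```

```text
position: [0.5261, 0.3618, 0.1242]
contact_force: [-0.1, 0.2, -3.0]
position: [0.5263, 0.3618, 0.1252]
contact_force: [-0.0, -0.0, -2.6]
position: [0.5262, 0.3618, 0.1261]
contact_force: [0.6, -0.3, -2.8]
position: [0.5261, 0.3617, 0.1272]
contact_force: [0.4, 0.2, -2.9]
position: [0.5261, 0.3617, 0.1282]
contact_force: [0.0, -0.8, -2.9]
```

```bash
for i in 1 2 3 4; do python3 -m pendant '[{"dx":0,"dy":0,"dz":-0.001,"rx":0,"ry":0,"rz":0,"hand":0.005},{"dx":0,"dy":0,"dz":0,"rx":0,"ry":0,"rz":0,"hand":0.005},{"dx":0,"dy":0,"dz":0,"rx":0,"ry":0,"rz":0,"hand":0.005}]' | grep -E "pos|cont"; done
```

```text
position: [0.526, 0.3617, 0.1291]
contact_force: [0.5, 0.2, -2.9]
position: [0.5258, 0.3616, 0.1298]
contact_force: [0.4, 0.3, -3.7]
position: [0.5258, 0.3616, 0.1304]
contact_force: [2.2, 0.9, -8.3]
position: [0.5259, 0.3616, 0.1311]
contact_force: [3.5, 2.5, -12.4]
```

```bash
python3 - <<'E'
from h import *
f=manip.get_image('scene')['frame']; print(f[136:146,232:247].mean(2).astype(int))
E
python3 -m pendant '[{"dx":0,"dy":0,"dz":0.002,"rx":0,"ry":0,"rz":0,"hand":0.005},{"dx":0,"dy":0,"dz":0.003,"rx":0,"ry":0,"rz":0,"hand":0.005},{"dx":0,"dy":0,"dz":0.003,"rx":0,"ry":0,"rz":0,"hand":0.005},{"dx":-0.002,"dy":0,"dz":0,"rx":0,"ry":-0.4,"rz":0,"hand":0.005},{"dx":-0.003,"dy":0,"dz":0,"rx":0,"ry":-0.4,"rz":0,"hand":0.005},{"dx":-0.004,"dy":0,"dz":0,"rx":0,"ry":-0.4,"rz":0,"hand":0.005},{"dx":-0.003,"dy":0,"dz":0,"rx":0,"ry":-0.3,"rz":0,"hand":0.005},{"dx":-0.002,"dy":0,"dz":0,"rx":0,"ry":0,"rz":0,"hand":0.005},{"dx":-0.001,"dy":0,"dz":0,"rx":0,"ry":0,"rz":0,"hand":0.005},{"dx":0,"dy":0,"dz":0,"rx":0,"ry":0,"rz":0,"hand":0.005},{"dx":0,"dy":0,"dz":0,"rx":0,"ry":0,"rz":0,"hand":0.005}]' | grep -E "pos|cont"
for i in 1 2 3 ; do python3 -m pendant '[{"dx":0,"dy":0,"dz":-0.001,"rx":0,"ry":0,"rz":0,"hand":0.005},{"dx":0,"dy":0,"dz":0,"rx":0,"ry":0,"rz":0,"hand":0.005},{"dx":0,"dy":0,"dz":0,"rx":0,"ry":0,"rz":0,"hand":0.005}]' | grep -E "pos|cont"; done
```

```text
[[ 34  34  40  52  57  58  58  59  59  58  59  59  60  59  60]
 [ 36  37  47  55  57  59  58  57  57  61  65  64  59  59  59]
 [ 34  49  72  59  59  58  59  55  43  39  39  50  58  59  61]
 [ 52  91 120 113  80  67  64  59  39  33  37  40  54  59  59]
 [ 55  81  82  80  79  81  80  72  36  35  36  44  60  59  60]
 [ 90 105 106  99  88 108 103  78  60  43  47  64  69  70  65]
 [173 108 110 111 108 109 108 105 106 100  80  80  79  79  80]
 [193 194 196 194 193 176 107 107 102  83  80  81  86 101  86]
 [150 176 199 198 197 193 191 175 109 107 101  89 109 108  79]
 [132 199 199 196 196 194 196 196 192 191 190 191 174  79  78]]
position: [0.5396, 0.3684, 0.1247]
contact_force: [-0.1, -0.1, -3.8]
position: [0.5395, 0.3684, 0.1259]
contact_force: [-0.2, -0.4, -3.0]
position: [0.5395, 0.3684, 0.127]
contact_force: [0.1, -0.3, -3.5]
position: [0.5395, 0.3684, 0.128]
contact_force: [0.7, 0.4, -3.0]
```

The image confirms it: while pressed there was still a gap between lip and blade, with a bright glass end at the lip (px 234,139). So the glass was clamped, and the new position 9 mm deeper is right. I'll keep feeling upward.

```bash
for i in 1 2 3 4 ; do python3 -m pendant '[{"dx":0,"dy":0,"dz":-0.001,"rx":0,"ry":0,"rz":0,"hand":0.005},{"dx":0,"dy":0,"dz":0,"rx":0,"ry":0,"rz":0,"hand":0.005},{"dx":0,"dy":0,"dz":0,"rx":0,"ry":0,"rz":0,"hand":0.005}]' | grep -E "pos|cont"; done
```

```text
position: [0.5394, 0.3683, 0.1289]
contact_force: [0.4, 0.0, -2.4]
position: [0.5394, 0.3683, 0.1299]
contact_force: [1.2, -0.0, -2.8]
position: [0.5393, 0.3683, 0.1309]
contact_force: [0.1, -0.7, -2.9]
position: [0.5392, 0.3682, 0.1319]
contact_force: [-0.6, -0.2, -3.1]
```

```bash
for i in 1 2 ; do python3 -m pendant '[{"dx":0,"dy":0,"dz":-0.001,"rx":0,"ry":0,"rz":0,"hand":0.005},{"dx":0,"dy":0,"dz":0,"rx":0,"ry":0,"rz":0,"hand":0.005},{"dx":0,"dy":0,"dz":0,"rx":0,"ry":0,"rz":0,"hand":0.005}]' | grep -E "pos|cont"; done
```

```text
position: [0.5392, 0.3682, 0.1329]
contact_force: [0.1, 1.0, -2.7]
position: [0.539, 0.3681, 0.1333]
contact_force: [1.4, 0.6, -5.4]
```

Run:
```python
from h import *
f=manip.get_image('scene')['frame']; print(f[134:146,232:247].mean(2).astype(int))
```

```text
[[ 36  36  38  40  54  57  57  59  59  61  59  60  59  58  59]
 [ 36  38  40  47  59  59  59  58  59  60  60  61  59  61  59]
 [ 35  37  42  57  58  60  58  59  60  60  60  60  60  62  61]
 [ 37  41  54  59  60  60  59  56  59  62  65  66  59  60  60]
 [ 38  46  62  58  58  60  57  56  43  39  40  49  60  59  58]
 [ 45  76 102  80  74  67  64  60  39  34  35  41  52  59  60]
 [ 58  81  96 107 109 109 107  94  37  37  36  45  57  60  59]
 [ 66  66 121 179 110 109 108 103  77  42  50  68  71  73  63]
 [126 138 196 199 194 192 175 103  81  80  80  80  87 100  77]
 [146 155 198 198 196 194 193 194 192 175 108 135 174 103  77]
 [125 197 200 198 195 195 196 196 194 192 191 192 178  77  78]
 [196 198 197 195 195 194 197 196 193 194 195 178 109  78  77]]
```

```bash
python3 -m pendant '[{"dx":0,"dy":0,"dz":-0.0008,"rx":0,"ry":0,"rz":0,"hand":0.005},{"dx":0,"dy":0,"dz":0,"rx":0,"ry":0,"rz":0,"hand":0.005},{"dx":0,"dy":0,"dz":0,"rx":0,"ry":0,"rz":0,"hand":0.005},{"dx":0,"dy":0,"dz":0,"rx":0,"ry":0,"rz":0,"hand":0.005}]' | grep -E "pos|cont"; python3 go.py 0.53 0.36 0.133 116.3
```

```text
position: [0.539, 0.3681, 0.1338]
contact_force: [3.8, 2.1, -11.3]
shift mm [11.7 -3.3  0.1] rz -0.01 cur yang 116.29 tool z [ 0.0547  0.0272 -0.9981] pos [0.539  0.3681 0.1338] F [  3.76   2.14 -11.28] t 21.3333 w 0.022009325719089364 q [ 0.49  0.42  1.53 -0.    1.13 -1.54]
```

```bash
for i in 1 2 3; do python3 -m pendant '[{"dx":0.002,"dy":0,"dz":-0.00013,"rx":0,"ry":0,"rz":0,"hand":0.005},{"dx":0.002,"dy":0,"dz":-0.00013,"rx":0,"ry":0,"rz":0,"hand":0.005},{"dx":0.002,"dy":0,"dz":-0.00013,"rx":0,"ry":0,"rz":0,"hand":0.005}]' | grep -E "pos|cont"; done
```

```text
position: [0.5335, 0.3653, 0.1341]
contact_force: [4.3, 3.0, -12.4]
position: [0.5282, 0.3627, 0.1343]
contact_force: [5.3, 2.6, -12.5]
position: [0.5228, 0.36, 0.1344]
contact_force: [4.7, 3.0, -13.7]
```

```bash
for i in 1 2 3; do python3 -m pendant '[{"dx":0.002,"dy":0,"dz":-0.00005,"rx":0,"ry":0,"rz":0,"hand":0.005},{"dx":0.002,"dy":0,"dz":-0.00005,"rx":0,"ry":0,"rz":0,"hand":0.005},{"dx":0.002,"dy":0,"dz":-0.00005,"rx":0,"ry":0,"rz":0,"hand":0.005}]' | grep -E "pos|cont"; done
```

```text
position: [0.5174, 0.3573, 0.1344]
contact_force: [4.4, 1.8, -11.2]
position: [0.5119, 0.3547, 0.1344]
contact_force: [4.7, 2.0, -10.2]
position: [0.5065, 0.3521, 0.1343]
contact_force: [2.9, 1.2, -9.4]
```

```bash
for i in 1 2 3; do python3 -m pendant '[{"dx":0.002,"dy":0,"dz":-0.00012,"rx":0,"ry":0,"rz":0,"hand":0.005},{"dx":0.002,"dy":0,"dz":-0.00012,"rx":0,"ry":0,"rz":0,"hand":0.005},{"dx":0.002,"dy":0,"dz":-0.00012,"rx":0,"ry":0,"rz":0,"hand":0.005}]' | grep -E "pos|cont"; done
```

```text
position: [0.5012, 0.3494, 0.1343]
contact_force: [3.2, 1.9, -7.8]
position: [0.4958, 0.3468, 0.1342]
contact_force: [2.5, 1.5, -6.9]
position: [0.4904, 0.3441, 0.1342]
contact_force: [2.1, 1.2, -7.2]
```

```bash
for i in 1 2 3; do python3 -m pendant '[{"dx":0.002,"dy":0,"dz":-0.0003,"rx":0,"ry":0,"rz":0,"hand":0.005},{"dx":0.002,"dy":0,"dz":-0.0003,"rx":0,"ry":0,"rz":0,"hand":0.005},{"dx":0.002,"dy":0,"dz":-0.0003,"rx":0,"ry":0,"rz":0,"hand":0.005}]' | grep -E "pos|cont"; done
```

```text
position: [0.4849, 0.3414, 0.1345]
contact_force: [2.7, 0.8, -6.7]
position: [0.4795, 0.3387, 0.1349]
contact_force: [3.0, 0.7, -8.2]
position: [0.474, 0.336, 0.1353]
contact_force: [3.1, 1.6, -8.2]
```

```bash
for i in 1 2 3 4; do python3 -m pendant '[{"dx":0.0015,"dy":0,"dz":-0.00025,"rx":0,"ry":0,"rz":0,"hand":0.005},{"dx":0.0015,"dy":0,"dz":-0.00025,"rx":0,"ry":0,"rz":0,"hand":0.005}]' | grep -E "pos|cont"; done
python3 - <<'E'
from h import *
f=manip.get_image('scene')['frame']; print(f[134:150,234:248].mean(2).astype(int))
E
```

```text
position: [0.4713, 0.3346, 0.1357]
contact_force: [2.7, 1.6, -10.1]
position: [0.4686, 0.3333, 0.1359]
contact_force: [3.8, 2.1, -10.2]
position: [0.4659, 0.332, 0.1363]
contact_force: [3.6, 2.4, -10.6]
position: [0.4632, 0.3307, 0.1369]
contact_force: [-0.5, -0.5, -3.0]
[[ 60  60  60  59  59  59  59  60  58  61  60  58  61  60]
 [ 59  60  58  60  59  61  61  60  60  60  59  60  61  61]
 [ 58  58  58  60  58  59  60  58  60  60  60  60  59  61]
 [ 58  60  60  59  61  59  59  64  65  67  60  60  60  62]
 [ 63  61  60  59  59  56  46  42  43  51  60  60  61  61]
 [100  79  73  68  64  59  39  38  36  40  54  62  60  61]
 [106 107 106 104 105  94  35  38  37  46  61  62  60  60]
 [191 173 108 110 107 103  76  43  49  67  69  72  63  64]
 [194 192 189 190 172 102  80  80  80  86 106 104  77  77]
 [194 193 194 193 191 191 191 175 107 130 170  90  78  78]
 [194 195 193 191 193 195 195 193 188 190 176  79  78  78]
 [194 193 193 192 194 194 194 192 192 174  91  79  77  77]
 [194 194 192 194 194 194 194 194 186 154  80  77  75  75]
 [193 192 194 197 195 194 194 193 177  80  76  77  80  86]
 [193 193 196 197 196 194 192 178 106  77  78  77  78  80]
 [194 196 197 196 195 193 188 154  78  77  78  77  78  77]]
```

```bash
python3 -m pendant '[{"dx":0.003,"dy":0,"dz":-0.0002,"rx":0,"ry":0,"rz":0,"hand":0.005},{"dx":0.003,"dy":0,"dz":-0.0002,"rx":0,"ry":0,"rz":0,"hand":0.005},{"dx":0.004,"dy":0,"dz":-0.0002,"rx":0,"ry":0,"rz":0,"hand":0.005},{"dx":0.006,"dy":0,"dz":-0.0004,"rx":0,"ry":0,"rz":0,"hand":0.005},{"dx":0.008,"dy":0,"dz":-0.0005,"rx":0,"ry":0,"rz":0,"hand":0.005},{"dx":0.008,"dy":0,"dz":-0.0005,"rx":0,"ry":0,"rz":0,"hand":0.005},{"dx":0.008,"dy":0,"dz":-0.0005,"rx":0,"ry":0,"rz":0,"hand":0.005},{"dx":0.008,"dy":0,"dz":-0.0005,"rx":0,"ry":0,"rz":0,"hand":0.005},{"dx":0.006,"dy":0,"dz":-0.0004,"rx":0,"ry":0,"rz":0,"hand":0.005},{"dx":0.004,"dy":0,"dz":-0.0002,"rx":0,"ry":0,"rz":0,"hand":0.005},{"dx":0.002,"dy":0,"dz":0,"rx":0,"ry":0,"rz":0,"hand":0.005},{"dx":0,"dy":0,"dz":0,"rx":0,"ry":0,"rz":0,"hand":0.005}]' | grep -E "clo|pos|cont"
python3 - <<'E'
from h import *
import pickle
s=manip.get_state();sc=manip.get_image('scene');pickle.dump((s,sc),open('w7.pkl','wb'))
f=sc['frame'];H=cv2.cvtColor(f,cv2.COLOR_RGB2HSV)
print(f[138:182:1,215:250:2].mean(2).astype(int))
# glass-like bluish pixels near blade
m=(H[...,0]>85)&(H[...,0]<110)&(H[...,1]>15)&(H[...,2]>100)
m[:120]=0;m[195:]=0;m[:,:200]=0;m[:,270:]=0
print('glass-like px',m.sum(), np.argwhere(m)[:8])
import pickle
_,_,old=pickle.load(open('w3.pkl','rb'));Ho=cv2.cvtColor(old['frame'],cv2.COLOR_RGB2HSV)
mo=(Ho[...,0]>85)&(Ho[...,0]<110)&(Ho[...,1]>15)&(Ho[...,2]>100);mo[:120]=0;mo[195:]=0;mo[:,:200]=0;mo[:,270:]=0;print('loaded',mo.sum())
E
```

```text
clock: 26.05
position: [0.4092, 0.304, 0.1368]
contact_force: [0.2, 0.1, -2.2]
[[ 71  70  69  72  73  79  77  77  69  65  61  61  58  41  51  61  61  63]
 [ 74  70  72  73  75  77  79  78  79  78  75  67  61  39  43  62  61  63]
 [ 77  92  77  70  77  77  78  77  77  79  80  78  72  37  48  63  62  61]
 [ 76  78  77  79  79  74  77  78  78  80  79  78  74  42  65  72  64  62]
 [ 79  78  78  78  76  84  80  76  83  77  79  78  78  76  78  79  78  72]
 [ 78  76  77  76  78  79  78  79  87 105 117  89  79  78  78  79  78  77]
 [ 80  78  78  79  79  77  77  79  79  89  96 107  79  80  78  79  79  76]
 [ 78  77  80  78  76  80  79  79  80  79  81  85  81  77  73  78  79  76]
 [154  98  81  82  78  78  81  79  79  79  81  78  78  82  82  79  76  78]
 [193 191 161 100  85  87  98  81  80  80  79  80  79  81  80  78  99  77]
 [195 194 191 193 187 109  82  86  95  77  79  80  80  78  79  80  83  76]
 [195 195 196 197 196 191 183 126  85  94  87  81  80  80  80  79  78  79]
 [197 194 197 194 195 195 194 194 185 155  74  94  90  81  80  78  80  80]
 [195 194 196 196 196 195 197 196 195 193 193 
[... 1608 characters left out ...]
9 199 199 198 198 190 144 162 160 161 161 168 185 189 185 188 189 190]
 [110 201 201 197 198 186 160 162 159 159 157 158 157 157 180 187 189 190]
 [ 99  92 109 185 197 134 161 161 161 156 156 156 155 151 156 170 190 193]
 [ 81  80  82  92 107  83  88 162 160 159 157 156 153 150 155 162 193 193]
 [ 78  80  80  81  83  81  79  88  88 110 158 157 154 151 155 169 193 190]
 [ 79  80  81  83  82  82  80  81  82  84  87 158 154 150 156 167 188 188]
 [ 80  80  81  82  82  81  82  80  82  82  81  88 153 154 156 167 187 189]
 [ 81  82  81  82  81  80  80  84  83  83  83  81 154 153 158 188 189 190]
 [ 80  81  81  81  82  82  82  83  83  83  83 106 153 151 166 188 189 189]]
glass-like px 0 []
loaded 71
```

```bash
python3 - <<'E'
from h import *
import pickle
t=pickle.load(open('ims.pkl','rb'))['top']
s=manip.get_state();yaw=np.radians(26.3);ex=np.array([np.cos(yaw),np.sin(yaw)]);ey=np.array([-ex[1],ex[0]]);S=s['position'][:2]+ex*.108
for x,y in [(340,365),(370,365),(383,430),(358,432)]:
    q=on(t,105+x/3.2-.35,85+y/3.2-.35,.003)[:2]; print('orange in shovel frame',((q-S)@ex).round(3),((q-S)@ey).round(3))
E
python3 -m pendant '[{"dx":0,"dy":0,"dz":0.004,"rx":0,"ry":-0.4,"rz":0,"hand":0.005},{"dx":0,"dy":0,"dz":0.008,"rx":0,"ry":-0.4,"rz":0,"hand":0.005},{"dx":0.002,"dy":0,"dz":0.012,"rx":0,"ry":-0.3,"rz":0,"hand":0.005},{"dx":0.002,"dy":0,"dz":0.014,"rx":0,"ry":0,"rz":0,"hand":0.005},{"dx":0.002,"dy":0,"dz":0.014,"rx":0,"ry":0,"rz":0,"hand":0.005},{"dx":0.002,"dy":0,"dz":0.014,"rx":0,"ry":0,"rz":0,"hand":0.005},{"dx":0.002,"dy":0,"dz":0.012,"rx":0,"ry":0,"rz":0,"hand":0.005},{"dx":0,"dy":0,"dz":0.01,"rx":0,"ry":0,"rz":0,"hand":0.005},{"dx":0,"dy":0,"dz":0.006,"rx":0,"ry":0,"rz":0,"hand":0.005},{"dx":0,"dy":0,"dz":0.004,"rx":0,"ry":0,"rz":0,"hand":0.005},{"dx":0,"dy":0,"dz":0.002,"rx":0,"ry":0,"rz":0,"hand":0.005},{"dx":0,"dy":0,"dz":0,"rx":0,"ry":0,"rz":0,"hand":0.005}]' | grep -E "clo|pos|cont"
```

```text
orange in shovel frame -0.007 -0.06
orange in shovel frame -0.018 -0.085
orange in shovel frame -0.077 -0.073
orange in shovel frame -0.069 -0.052
clock: 27.1
position: [0.4079, 0.3034, 0.036]
contact_force: [-0.2, 0.4, -2.0]
```

The blade would come down touching the orange piece, so I'll shift 20 mm to the left first, then lower until it touches the bench.

```bash
python3 -m pendant '[{"dx":0,"dy":0.005,"dz":0,"rx":0,"ry":0,"rz":0,"hand":0.005},{"dx":0,"dy":0.008,"dz":0,"rx":0,"ry":0,"rz":0,"hand":0.005},{"dx":0,"dy":0.005,"dz":0,"rx":0,"ry":0,"rz":0,"hand":0.005},{"dx":0,"dy":0.002,"dz":0,"rx":0,"ry":0,"rz":0,"hand":0.005},{"dx":0,"dy":0,"dz":0.003,"rx":0,"ry":0,"rz":0,"hand":0.005},{"dx":0,"dy":0,"dz":0.003,"rx":0,"ry":0,"rz":0,"hand":0.005},{"dx":0,"dy":0,"dz":0,"rx":0,"ry":0,"rz":0,"hand":0.005},{"dx":0,"dy":0,"dz":0,"rx":0,"ry":0,"rz":0,"hand":0.005}]' | grep -E "clo|pos|cont"
for i in 1 2 3 4; do python3 -m pendant '[{"dx":0,"dy":0,"dz":0.001,"rx":0,"ry":0,"rz":0,"hand":0.005},{"dx":0,"dy":0,"dz":0,"rx":0,"ry":0,"rz":0,"hand":0.005}]' | grep -E "pos|cont"; done
```

```text
clock: 27.77
position: [0.399, 0.3211, 0.0299]
contact_force: [0.3, -0.4, -2.9]
position: [0.3994, 0.3212, 0.0291]
contact_force: [-0.1, 0.3, -2.3]
position: [0.3994, 0.3213, 0.0281]
contact_force: [-0.9, 0.2, -1.4]
position: [0.3994, 0.3214, 0.0271]
contact_force: [-0.1, -1.1, -2.6]
position: [0.3997, 0.3216, 0.0264]
contact_force: [0.6, 0.6, -0.5]
```

```bash
python3 -m pendant '[{"dx":0,"dy":0,"dz":0.001,"rx":0,"ry":0,"rz":0,"hand":0.005},{"dx":0,"dy":0,"dz":0,"rx":0,"ry":0,"rz":0,"hand":0.005},{"dx":0,"dy":0,"dz":0,"rx":0,"ry":0,"rz":0,"hand":0.005}]' | grep -E "pos|cont"
python3 -m pendant '[{"dx":0,"dy":0,"dz":0,"rx":0,"ry":0,"rz":0,"hand":0.03},{"dx":0,"dy":0,"dz":0,"rx":0,"ry":0,"rz":0,"hand":0.04},{"dx":0,"dy":0,"dz":0,"rx":0,"ry":0,"rz":0,"hand":0.055},{"dx":0,"dy":0,"dz":0,"rx":0,"ry":0,"rz":0,"hand":0.07},{"dx":0,"dy":0,"dz":0,"rx":0,"ry":0,"rz":0,"hand":0.07},{"dx":0,"dy":0,"dz":0,"rx":0,"ry":0,"rz":0,"hand":0.07},{"dx":0,"dy":0,"dz":-0.01,"rx":0,"ry":0,"rz":0,"hand":0.07},{"dx":0,"dy":0,"dz":-0.02,"rx":0,"ry":0,"rz":0,"hand":0.07},{"dx":0,"dy":0,"dz":-0.03,"rx":0,"ry":0,"rz":0,"hand":0.07},{"dx":0,"dy":0,"dz":-0.03,"rx":0,"ry":0,"rz":0,"hand":0.07},{"dx":0,"dy":0,"dz":-0.03,"rx":0,"ry":0,"rz":0,"hand":0.07},{"dx":0,"dy":0,"dz":-0.02,"rx":0,"ry":0,"rz":0,"hand":0.07}]'
python3 -m pendant '[{"dx":0.01,"dy":0,"dz":-0.02,"rx":0,"ry":0,"rz":0,"hand":0.07},{"dx":0.02,"dy":0,"dz":-0.03,"rx":0,"ry":0,"rz":0,"hand":0.07},{"dx":0.03,"dy":0,"dz":-0.02,"rx":0,"ry":0,"rz":0,"hand":0.07},{"dx":0.03,"dy":0,"dz":0,"rx":0,"ry":0,"rz":0,"hand":0.07},{"dx":0.02,"dy":0,"dz":0,"rx":0,"ry":0,"rz":0,"hand":0.07},{"dx":0,"dy":0,"dz":0,"rx":0,"ry":0,"rz":0,"hand":0.07},{"dx":0,"dy":0,"dz":0,"rx":0,"ry":0,"rz":0,"hand":0.07}]'
python3 - <<'E'
from h import *
import pickle
ims={n:manip.get_image(n) for n in('scene','top','wrist')};pickle.dump(ims,open('end.pkl','wb'))
sc=ims['scene'];f=sc['frame'];H=cv2.cvtColor(f,cv2.COLOR_RGB2HSV)
m=(H[...,0]>85)&(H[...,0]<110)&(H[...,1]>15)&(H[...,2]>100);m[:120]=0;m[195:]=0;m[:,:200]=0;m[:,270:]=0;print('glass px',m.sum())
old=pickle.load(open('ims.pkl','rb'))['scene']['frame']
print('slot now');print(f[136:150,205:248:2].mean(2).astype(int));print('slot before');print(old[136:150,205:248:2].mean(2).astype(int))
hs=(H[...,0]>100)&(H[...,0]<130)&(H[...,1]>110)
n,l,st,ce=cv2.connectedComponentsWithStats(hs[130:220,170:250].astype(np.uint8));
for i in range(1,n):
    if st[i,4]>8: print('cap',ce[i]+[170,130],on(sc,*(ce[i]+[170,130]),.086).round(3))
for nme in('top',):
    t=ims[nme]; g=t['frame'].max(2)
E
```

```text
position: [0.3997, 0.3217, 0.0263]
contact_force: [-2.5, -1.5, 7.6]
clock: 29.68
position: [0.3901, 0.317, 0.1676]
ee_rot: [0.041, -0.227, 0.973, 0.01]
contact_force: [1.0, 0.6, 0.5]
width: 0.0699
gripper_force: 0.0
clock: 30.27
position: [0.2854, 0.2651, 0.2259]
ee_rot: [0.04, -0.227, 0.973, 0.009]
contact_force: [-0.1, 0.1, -0.4]
width: 0.0701
gripper_force: 0.0
glass px 0
slot now
[[190 189 101  60  66  73  63  74  73  70  67  62  63  61  61  61  61  61
   63  63  64  64]
 [188 189 124  60  73  74  73  73  74  77  80  70  67  62  61  61  61  61
   66  67  62  62]
 [190 189 124  64  72  73  72  75  73  76  81  78  78  69  66  62  63  58
   43  53  63  63]
 [187 189 145  63  80  77  74  73  75  78  78  80  80  78  79  79  68  63
   39  44  62  63]
 [187 189 145  72  79  80  95  79  74  80  80  80  80  80  79  78  80  72
   42  48  63  63]
 [184 186 168  79  78  79  80  81  83  81  78  80  81  82  81  80  81  77
   47  66  73  66]
 [184 186 169  80  80  81  81  81  79  80  87  83  78  85  79  81  81  79
   78  79  80  80]
 [185 186 171  82  77  81  79  80  78  81  82  80  82  89 105 
[... 1204 characters left out ...]
3  79  75  76  76  77  76  76
   74  76  77  74]
 [178 178 164  79  74  79  77  77  76  76  79  76  78  81  74  76  77  75
   75  76  77  76]
 [178 178 163  79  75  79  78  78  76  74  76  75  78  77  84  87  76  77
   76  76  76  76]
 [175 173 165  81  78  78  78  78  78  77  78  77  78  77  78  77  83  80
   75  72  75  77]
 [169 171 162  78  79  79  80  81  81  79  78  78  77  79  77  79  79  76
   79  79  75  72]
 [167 168 161  81  79  79  79  81  82  83  85  96  78  76  78  76  78  78
   78  76  76  96]
 [165 166 161  80  79  78  79  80  84  84  82  84  85  95  76  77  79  77
   77  78  77  79]
 [166 168 166  79  80  79  80  79  84  82  84  84  84  84  91  84  79  77
   79  78  77  76]]
```

Run:
```python
from h import *
import pickle
ims=pickle.load(open('end.pkl','rb'));sc=ims['scene'];f=sc['frame']
print('patch rgb');print(f[141:147,230:240].tolist())
old=pickle.load(open('w3.pkl','rb'))[2]['frame']
yaw=np.radians(26.3);ex=np.array([np.cos(yaw),np.sin(yaw)]);ey=np.array([-ex[1],ex[0]]);O=np.array([.610,.403])
for z in(.013,.03,.05,.07,.09):
    q=on(sc,235,143.5,z)[:2]-O;print(z,(q@ex).round(3),(q@ey).round(3))
print('bottle cap expected',proj(sc,[.45,.459,.086]),'top',proj(ims['top'],[.45,.459,.088]))
for n,(P) in (('scene',[.45,.459,.086]),('top',[.45,.459,.088])):
    u,v=map(int,proj(ims[n],P));print(n,ims[n]['frame'][v-2:v+3,u].tolist())
t=ims['top'];H=cv2.cvtColor(t['frame'],cv2.COLOR_RGB2HSV)
b=(H[...,0]>100)&(H[...,0]<130)&(H[...,1]>120);b[:150]=0
n,l,st,ce=cv2.connectedComponentsWithStats(b.astype(np.uint8))
for i in range(1,n):
    if st[i,4]>20: print('top blue',ce[i],st[i,4],on(t,*ce[i],.088).round(3))
# blade corners top view
w=(t['frame'].min(2)>195)&(H[...,1]<12);w[:150]=0;w[230:]=0;w[:,:150]=0;w[:,260:]=0
n,l,st,ce=cv2.connectedComponentsWithStats(w.astype(np.uint8));i=1+np.argmax(st[1:,4]);r=cv2.minAreaRect(np.argwhere(l==i)[:,::-1].astype(np.float32));print('blade',st[i],r)
for q in cv2.boxPoints(r): print(on(t,*q,.003).round(3))
```

```text
patch rgb
[[[83, 82, 78], [84, 83, 79], [82, 81, 76], [83, 83, 77], [82, 81, 76], [83, 82, 77], [82, 81, 76], [84, 82, 78], [82, 80, 76], [79, 79, 74]], [[79, 77, 73], [86, 86, 83], [92, 92, 89], [81, 80, 76], [84, 83, 79], [83, 82, 78], [83, 82, 78], [84, 83, 78], [83, 82, 77], [81, 80, 76]], [[87, 86, 82], [90, 90, 87], [97, 98, 95], [104, 108, 104], [110, 113, 111], [117, 120, 118], [96, 97, 93], [92, 93, 89], [82, 80, 76], [84, 82, 77]], [[85, 84, 79], [84, 83, 78], [85, 84, 78], [91, 90, 85], [101, 100, 95], [100, 100, 95], [101, 103, 99], [106, 110, 106], [100, 102, 100], [83, 81, 77]], [[84, 84, 78], [84, 82, 78], [83, 82, 77], [82, 82, 76], [83, 83, 77], [84, 84, 78], [86, 85, 78], [90, 89, 84], [90, 89, 83], [85, 85, 80]], [[85, 83, 78], [85, 84, 79], [83, 82, 77], [85, 84, 78], [84, 81, 76], [84, 83, 78], [84, 82, 77], [83, 83, 77], [83, 81, 77], [81, 79, 75]]]
0.013 0.084 0.027
0.03 0.065 0.018
0.05 0.043 0.008
0.07 0.021 -0.003
0.09 -0.002 -0.013
bottle cap expected (np.float64(185.04148931598925), np.float64(156.8326030223628)) top (np.float64(145.3788736858734), np.float64(217.58309261695945))
scene [[173, 169, 162], [85, 85, 84], [74, 74, 74], [65, 65, 65], [54, 54, 54]]
top [[27, 52, 118], [25, 51, 119], [28, 52, 122], [27, 51, 121], [27, 50, 120]]
top blue [ 55.78877315 166.68460648] 1728 [0.578 0.716 0.088]
top blue [147.41025641 218.42307692] 78 [0.448 0.453 0.088]
top blue [374.74590164 229.68852459] 122 [ 0.448 -0.152  0.088]
blade [ 161  182   49   48 1400] ((184.9378662109375, 208.65090942382812), (43.61539077758789, 36.46154022216797), 67.38013458251953)
[0.529 0.443 0.003]
[0.575 0.349 0.003]
[0.46  0.293 0.003]
[0.416 0.385 0.003]
```

```bash
python3 -c "
from rig import manip
print(manip.sign_off())"
```

```text
the job is handed in; nothing more can be done
None
```

I scraped the glass off inside the box, laid the empty shovel flat on the bench and let go, left the bottle standing about 170 mm from the slot, and handed the job in at about 30 s. No verdict came back, and I judged the glass to be on the box floor from image pixels rather than a clear view. On the first try the lip clamped a glass piece instead of the blade, so I went about 8 mm deeper and pressed again before drawing back.

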